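# Level the warming plate with a rod through its screw eye, then load and switch it

### The arm

A 6-joint arm with a two-finger parallel gripper is mounted at the origin on a cart in front of the work surface, level with it; the furniture and walls round the work are solid. World frame = base frame: x ahead of the robot, y to its left, z up, the work surface at z = 0. Lengths are in m, angles in rad, forces in N, time in s.
With the tool pointing down it reaches from about 0.3 to 0.775 m from the base axis. Payload 14.6 kg.
Tool frame: the origin (TCP) lies midway between the tips of the shut fingers; the grasp point (between the pads) lies behind it (arm.tcp_to_grasp is the y of the grasp point in the tool frame, in m); y points along the fingers, x is the direction in which the jaws open and shut, and the axes are right-handed (so a half turn about y gives the same grasp; the last joint's range is limited). The gripper opens to 85 mm and grips with 20 to 120 N. Pads are 22 mm wide; open, the fingers measure 114 mm over their backs; the gripper's body (76 mm by 85 mm) begins 54 mm behind the grasp point. The pads swing forward as they close: fully open they stand 13 mm farther back than shut.
Start: joints at [1.089, 0.3, 1.521, -0, 1.321, -0.067], TCP at [0.222, 0.503, 0.231] pointing down, gripper open.
Joint ranges: [-3.03, 3.03], [-0.79, 2.21], [0.23, 2.52], [-1.04, 4.18], [0, 3.07], [-2.55, 2.55]. Speed limits (rad/s): [2.22, 2.22, 2.57, 3.14, 3.14, 3.14].

### API

Orientations are given as [roll, pitch, yaw] about the fixed x, y, z axes, in that order (R = Rz(yaw) Ry(pitch) Rx(roll)).
In Python, from rig import arm, get_image, order, finder gives the robot as it stands.
- The arm moves only by the tool step_arm, never from a script. Its argument "rows" is a list that holds one entry, the list of rows, each a list of 6 numbers: the shift along the world's x, y, z in m, then the turn, a rotation vector about the world's x, y, z in rad. In form: [[[x, y, z, ax, ay, az], ...]]. A call has 1 to 20 rows; each row is the pose to reach, as a shift and turn from the pose measured when the call began; what a row does not reach only later rows make up. A row lasts 1/10 s, in which the tool goes at most 50 mm and 8.59 degrees, less where a joint would pass 70% of its speed; a pose out of reach is approached as far as the arm can. A call with a gripper value outside its range is refused whole. "jaw" is the closure in counts, from 0 (fully open) to 255 (shut), set as the call begins (left out, the last holds). The fingers move at their own pace and stop on an object; the grip force is fixed at half the most. Time passes only in rows, so rows that repeat a pose let the fingers close. It gives the time, the measured TCP pose, the force and the opening at its end, in the units of the state.
- arm.get_obs(): the state, without advancing time (a new reading comes with each control period).
- get_image(name): name is "scene" or "top" or "wrist"; returns a dict with "color" (384x512x3 uint8, red, green, blue), "fx", "fy", "cx", "cy" (pixels), "k1" (the pictures are not rectified: a ray, as slopes to the right and down, at radius r is drawn at 1 + k1 r^2 times it, then the intrinsics apply), "R" (3x3) and "t" (3): a world point X has camera coordinates R X + t. Camera axes: x right, y down, z forward; pixel columns grow to the right and rows downward; lengths in m; the calibration is good to about 2 mm. A picture is of the moment at which its call begins. There is no depth.
- order.close_job(): hands the job in, once; it reports no verdict.
Trained networks look in a picture, given as the dict that the camera call returned (one of the last four; its "shot" number tells which), for a name from the list of things; names that differ only in an ending like _2 or _b are one class to them, and where a whole thing is asked for, a point or a joint stands for the part that bears it (a point fixed in the world has none). Each returns a list of dicts, best first, with "confidence" (0 to 1); they miss things now and then, are a little off and sometimes report something else, mostly with a low value. They report only what shows in the picture. A call takes as long as a camera call.
- finder.masks_of(name, picture): "mask" (384x512 bool, what is visible of it) and "location" ([column, row] in pixels, amid what is visible of it).
The state is a dict: "time": time; "joints": joint angles; "joint_vel": joint speeds; "joint_efforts": joint torques, N m; "tool_pos": TCP position; "ee_rot": TCP orientation; "ft_force": force on the tool from outside, world axes, zero at the start; "torque": the same for the moment, N m; "grip_width": finger opening in m.
Only numpy, scipy, OpenCV 4.12 (cv2) and the standard library are available. Lean on these libraries where they do the work, as an engineer would, in place of code of your own. Each camera call takes 0.05 s, during which the arm holds its last target.

### The job

The honey in the squat amber jars has set and is to be softened on the warming plate, which must first be level. First slide the steel rod through the loop of the plate's screw eye and turn the eye with it, not with the fingers, until the level needle stands on the broad middle mark of its scale; then put the rod back on its wooden rest, after that stand every honey jar that is there upright on the plate, and last of all turn the heat dial to the broad mark with the stud beside it. Leave the other things where they stand.

Things in the scene. Friction and masses are not known exactly. Their poses are not given: they have to be found in the camera images.
- warmer: electric warming plate unit, fixed on the board: white housing 215 mm deep (x) by 340 mm wide (y), its top 32 mm above the board; origin at the middle of the underside on the board, x to the back, y to the left. Right front: the tilting plate; left front: the screw eye; back right: level gauge; back middle: heat dial. The wooden board over the stove on which all stands has its top at z = 0.018
- plate_top (a point): middle of the upper face of the metal plate, 120 mm (x) by 220 mm (y), 57 mm above the board when level, with an upturned rim 8 mm high and 4 mm thick round its edge inside that size; moves and tilts with the plate (up to 0.075 rad, left end low, until the needle is on its mark); z is the normal of the plate. Three honey jars fit side by side along y, 60 mm apart
- screw_eye (a joint): angle of the steel screw eye about its vertical axis, rad, grows clockwise seen from above (range 0 to 6.5). It is captive: it turns without rising. It stands at local (-0.06, 0.135) of warmer. Friction about 0.12 N m; it stays where it is left. Level is at about 4.0; it starts 2.4 to 3.7 rad short of that, so it must be turned clockwise; if turned too far it can be turned back
- eye_loop (a point): centre of the loop of the screw eye, 135 mm above the board: a broad ring, 26 mm inside, 38 mm outside, 16 mm wide along its hole; the hole runs along the x axis of this point, which is level and turns with the eye; z up. A rod lying level in it has about 0.5 rad of play each way before it turns the eye
- level_needle (a joint): angle of the level needle, rad; 0 = exactly on the broad middle mark, negative = counter-clockwise of it (seen from above, tip too far to the right). Coupled to the eye: 0.28 rad per rad of eye, the eye clockwise moves the needle clockwise
- needle_tip (a point): tip of the black needle, 47 mm from its pivot, on the flat grey scale at the back right of the housing; it points towards the robot
- level_mark (a point): the broad middle mark of the level scale, 48 mm from the needle's pivot
- heat_dial (a joint): angle of the heat dial, rad, grows clockwise seen from above (range 0 to 3.14), 0 = pointer to the left (+y of the housing); ticks every 30 degrees; the broad mark with the steel stud is at 2.094 (120 degrees). Friction 0.04 N m; starts at 0 to 0.9
- dial_grip (a point): on the axis of the heat dial (black, 46 mm across) at the height to grip, 56 mm above the board: its upright grip bar is 14 mm thick along x of this point and 44 mm long along y, from 41 to 69 mm above the board; the white pointer looks along +y of this point; z up
- dial_mark (a point): the broad mark with a stud on the dial's scale, 38 mm from the dial's axis
- rod: plain steel rod (a thin tube, 50 g), 180 mm long, 14 mm diameter; origin at its middle, x along it; it may have rolled about x. It starts on the rest, lying roughly along the robot's x
- rod_rest: fixed wooden rest for the rod at the left of the warmer; origin on the board under its middle, x along the lying rod; two posts with V notches, 10 mm thick along x, at x = -30 and +30 mm, notch mouth 37 mm wide, tops 83 mm above the board
- rest_top (a point): where the middle of the rod lies on the rest, 75 mm above the board, axes as rod_rest
- honey_a: squat amber glass honey jar with a plain steel cap, 52 mm diameter, 50 mm high; origin at the middle of its underside, z up. In the front row; the honey jars are alike but for their size
- honey_b: squat amber glass honey jar with a plain steel cap, 50 mm diameter, 46 mm high; origin at the middle of its underside, z up. In the front row; the honey jars are alike but for their size
- honey_c: squat amber glass honey jar with a plain steel cap, 48 mm diameter, 42 mm high; origin at the middle of its underside, z up. In the front row; the honey jars are alike but for their size
- yoghurt_pot: yoghurt pot, 72 mm wide, 71 mm high, a bystander in the front row; origin under its middle
- toothpick_jar: slim clear jar of toothpicks with a green cap, 45 mm diameter, 87 mm high, a bystander in the front row; origin under its middle
- oats_box: narrow red carton 44 by 72 by 160 mm, bystander at the back
- cup_drying: dotted mug, 105 mm high, bystander at the back left

How it is judged:
By the outcome, as a careful person would: the job done as asked, in the order asked, and still so for the second after the job is handed in, with the robot touching nothing.
Of honey_a, honey_b, honey_c only 2 to 3 are there at a start; the rules pass over those that are not, and their reading is None.
At some moment in a run one of honey_a, honey_b, honey_c may be knocked a few centimetres aside while the robot is not near it.
It also fails if it takes over 208 s, if anything falls off the work surface, if the arm or the gripper's body presses on something with over 40 N, if the wrist force passes 120 N, or if a joint passes its speed limit or range.

## Working session

There is one attempt and no reset: what is moved stays moved. The work goes in short steps, Python scripts to look and compute and a tool call to move; the robot and the scene stay as the last step left them, time stands still between calls to the robot, and variables do not carry over. Pictures are saved under pics/ and viewed, and the job is handed in when it is done.

Besides the shell and the picture viewer there is one more tool, called after "Call:" as a command line: name --argument value ..., lists and objects as JSON in quotes. step_arm: Moves the arm, as the interface text tells. Its arguments: {"type":"object","properties":{"rows":{"type":"array"},"jaw":{"type":"number"}},"required":["rows"]}

```bash
ls; mkdir -p pics; cat > h.py <<'E'
import numpy as np, cv2
from rig import arm, get_image, order, finder
def save(n,p,crop=None,s=1):
    im=p["color"][:,:,::-1]
    if crop: im=im[crop[1]:crop[3],crop[0]:crop[2]]
    if s!=1: im=cv2.resize(im,None,fx=s,fy=s,interpolation=cv2.INTER_CUBIC)
    cv2.imwrite(f"pics/{n}.png",im)
def ray(p,u,v):
    xd=(u-p["cx"])/p["fx"]; yd=(v-p["cy"])/p["fy"]; x,y=xd,yd
    for _ in range(30):
        f=1+p["k1"]*(x*x+y*y); x,y=xd/f,yd/f
    R=np.array(p["R"]);t=np.array(p["t"]); return -R.T@t, R.T@np.array([x,y,1.])
def onz(p,u,v,z):
    o,d=ray(p,u,v); return o+d*(z-o[2])/d[2]
def proj(p,X):
    c=np.array(p["R"])@np.array(X)+np.array(p["t"]); x,y=c[0]/c[2],c[1]/c[2]; f=1+p["k1"]*(x*x+y*y)
    return np.array([p["fx"]*x*f+p["cx"],p["fy"]*y*f+p["cy"]])
def tri(pts):
    A=np.zeros((3,3));b=np.zeros(3);L=[]
    for p,u,v in pts:
        o,d=ray(p,u,v); d=d/np.linalg.norm(d); M=np.eye(3)-np.outer(d,d); A+=M;b+=M@o;L.append((o,M))
    X=np.linalg.solve(A,b); return X,[np.linalg.norm(M@(X-o)) for o,M in L]
E
python3 - <<'E'
from h import *
np.set_printoptions(precision=4,suppress=True)
print(arm.get_obs()); print(arm.tcp_to_grasp)
for n in ["scene","top","wrist"]:
    p=get_image(n); save(n+"0",p,s=1.5); print(n,p["fx"],p["k1"],-np.array(p["R"]).T@np.array(p["t"]),np.array(p["R"])[2])
    for k in ["warmer","plate_top","screw_eye","level_needle","heat_dial","rod","rod_rest","honey_a","yoghurt_pot","toothpick_jar","oats_box","cup_drying"]:
        if n!="wrist": print(n,k,[(np.round(d["location"],1).tolist(),round(d["confidence"],2),int(d["mask"].sum())) for d in finder.masks_of(k,p)])
E
```

```text
pics
{'time': 0.0, 'joints': array([ 1.0894,  0.3005,  1.5216, -0.    ,  1.3207, -0.0666]), 'joint_vel': array([ 0.0012, -0.0005, -0.0006,  0.0003, -0.0011, -0.001 ]), 'joint_efforts': array([ -0.0013, -54.3519, -36.1767,  -0.0002,   0.0042,  -0.0001]), 'tool_pos': array([0.2216, 0.5031, 0.2307]), 'ee_rot': array([-1.5707,  0.0013,  1.156 ]), 'ft_force': array([-0.7768, -0.0825,  0.0384]), 'torque': array([ 0.0263,  0.0043, -0.0476]), 'grip_width': 0.08554035701260825}
-0.0187
scene 351.769735059495 0.026608823627578125 [ 0.7917 -0.4226  0.8302] [-0.1925  0.4898 -0.8503]
scene warmer [([244.3, 233.0], 0.57, 11620)]
scene plate_top [([223.3, 233.4], 0.89, 4448)]
scene screw_eye [([246.4, 151.5], 0.72, 194)]
scene level_needle [([274.7, 128.6], 0.71, 301), ([271.0, 222.2], 0.51, 300), ([266.8, 271.1], 0.43, 31)]
scene heat_dial [([273.2, 225.5], 0.66, 265)]
scene rod [([273.9, 126.7], 0.9, 311), ([267.9, 142.9], 0.36, 535)]
scene rod_rest [([268.6, 142.4], 0.83, 495), ([244.6, 233.3], 0.26, 11575)]
scene honey_a [([203.3, 164.9], 0.9, 374), ([184.4, 196.3], 0.87, 383)]
scene yoghurt_po
[... 602 characters left out ...]
39), ([240.5, 115.6], 0.43, 1243)]
top rod [([169.9, 194.8], 0.78, 446), ([283.6, 162.6], 0.29, 286)]
top rod_rest [([179.6, 199.0], 0.69, 524), ([292.2, 184.9], 0.42, 11748)]
top honey_a [([279.5, 254.8], 0.77, 318), ([232.8, 257.6], 0.65, 351)]
top yoghurt_pot [([363.6, 261.8], 0.84, 763), ([194.8, 255.0], 0.17, 373), ([280.2, 255.1], 0.16, 310)]
top toothpick_jar [([193.0, 256.1], 0.65, 366), ([166.7, 194.3], 0.33, 416), ([282.7, 158.6], 0.32, 297)]
top oats_box [([240.9, 114.1], 0.87, 1241), ([237.5, 199.6], 0.19, 167)]
top cup_drying [([172.2, 141.7], 0.81, 1266), ([168.0, 197.5], 0.71, 362)]
wrist 306.43332079229276 -0.009733814352467014 [0.1474 0.5365 0.3737] [ 0.29   -0.1284 -0.9484]
```

View pics/scene0.png

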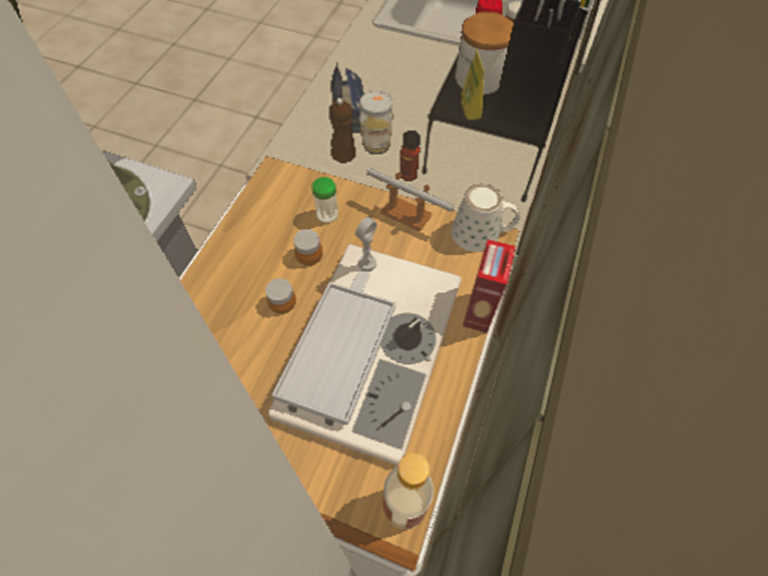

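View pics/top0.png

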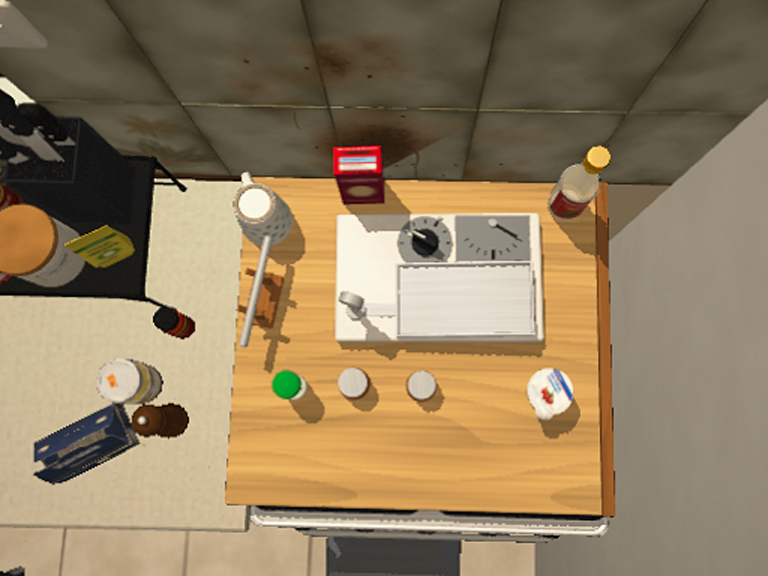

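View pics/wrist0.png

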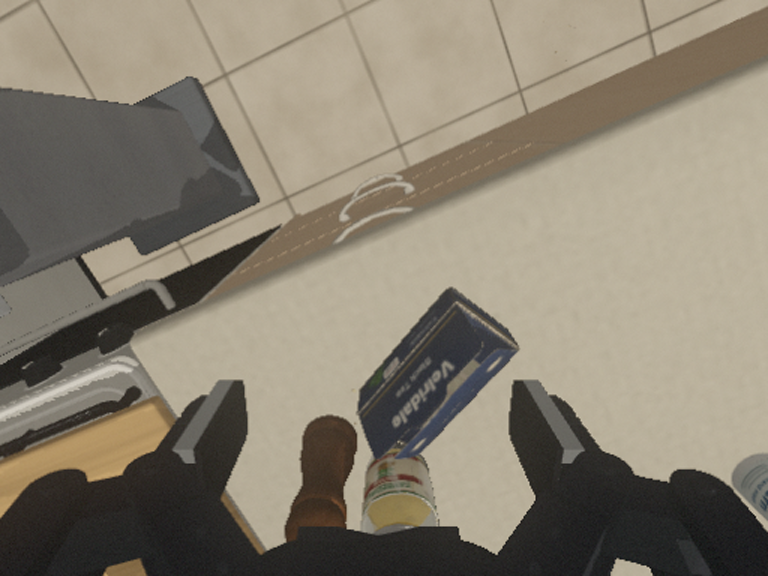

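```bash
python3 - <<'E'
from h import *
p=get_image("top"); save("t1",p,(210,130,370,240),5); save("t2",p,(150,140,250,240),6)
p=get_image("scene"); save("s1",p,(170,160,330,310),5);save("s2",p,(190,100,310,190),6)
E
```

```text
(no output)
```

View pics/t1.png

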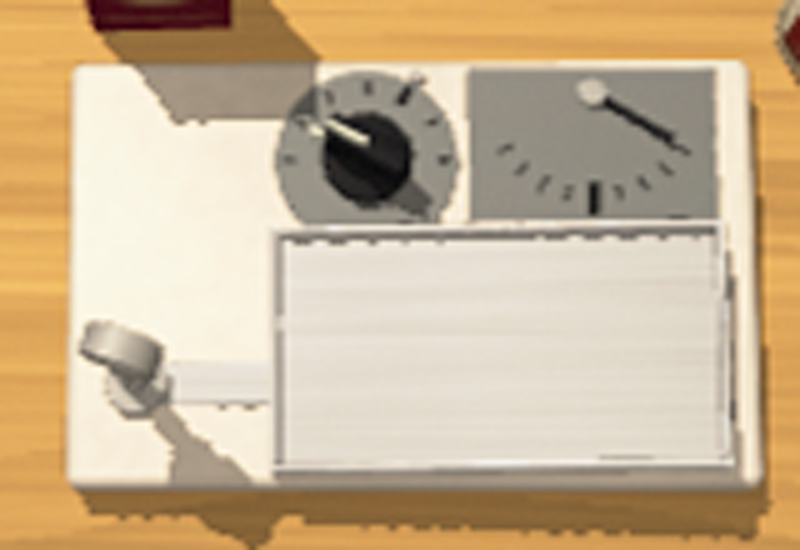

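View pics/t2.png

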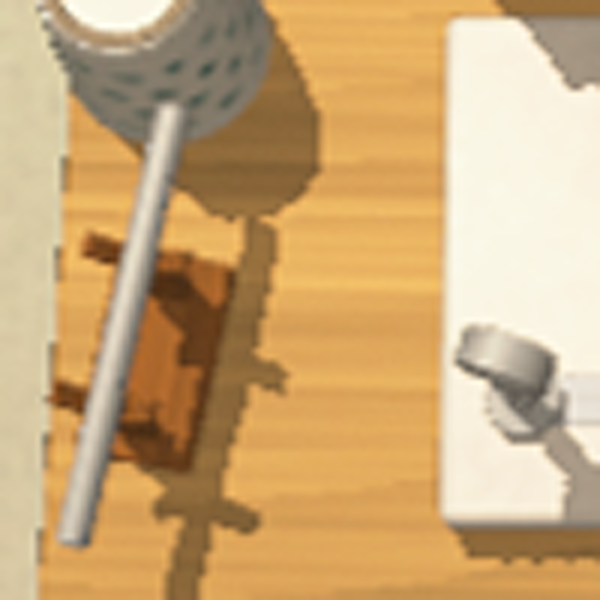

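View pics/s1.png

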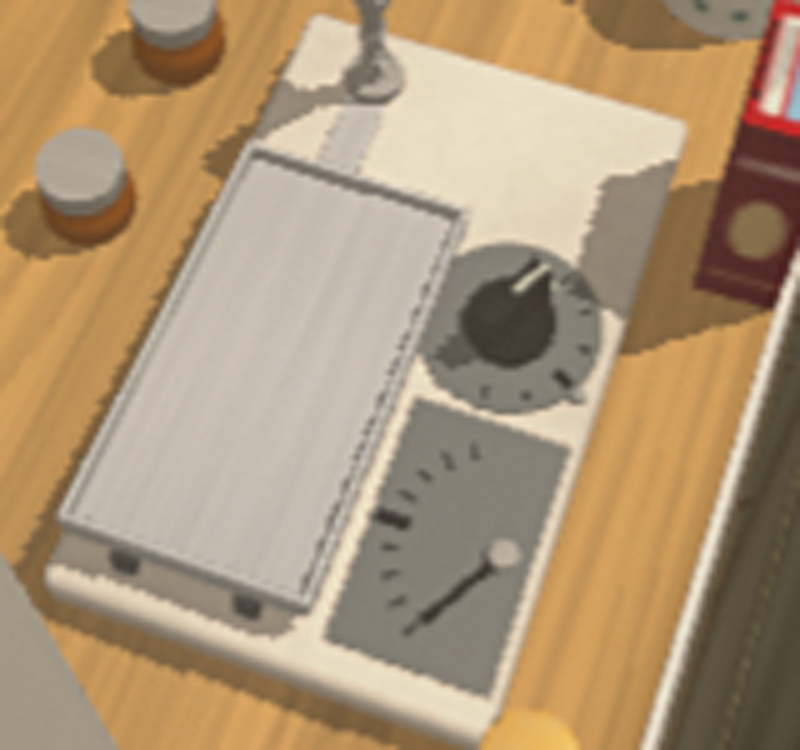

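View pics/s2.png

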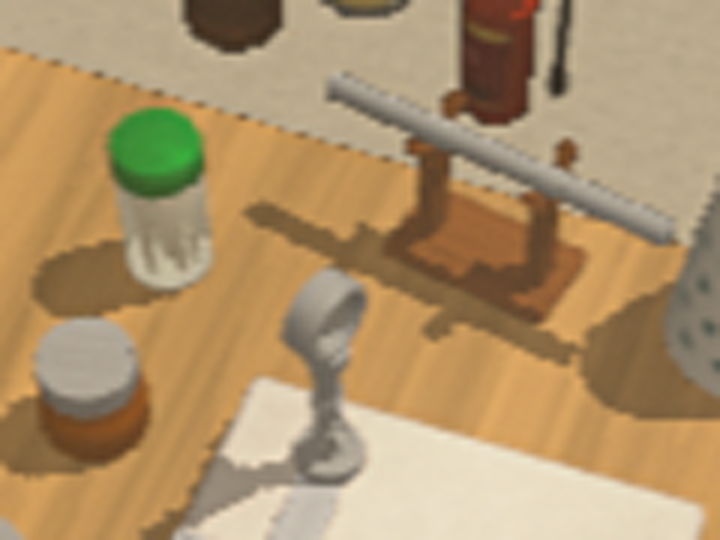

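```bash
cat >> h.py <<'E'
def c2p(c,o,s): return ((c[0]+.5)/s-.5+o[0],(c[1]+.5)/s-.5+o[1])
E
python3 - <<'E'
from h import *
from scipy.optimize import least_squares
np.set_printoptions(precision=4,suppress=True)
T=get_image("top");S=get_image("scene")
t1=lambda *c:(T,)+c2p(c,(210,130),5)
t2=lambda *c:(T,)+c2p(c,(150,140),6)
s1=lambda *c:(S,)+c2p(c,(170,160),5)
s2=lambda *c:(S,)+c2p(c,(190,100),6)
P={"BL":[t1(72,63),s1(685,125)],"BR":[t1(748,63),s1(488,740)],"FR":[t1(765,485),s1(45,570)],"FL":[t1(68,485),s1(315,13)],
"rodB":[t2(170,108),s2(668,230)],"rodF":[t2(75,542),s2(338,86)],"loop":[t2(505,355),s2(325,308)],"base":[t2(525,405),s2(330,460)],
"piv":[t1(592,92),s1(505,553)],"tip":[t1(688,152),s1(405,633)],"mark":[t1(595,197),s1(392,518)],"dial":[t1(368,155),s1(510,318)],"stud":[t1(415,82),s1(577,397)],
"pfl":[t1(277,470),s1(255,150)],"pbl":[t1(277,230),s1(465,212)],"pfr":[t1(733,468),s1(62,520)],"pbr":[t1(718,228),s1(305,608)]}
for k,v in P.items():
    X,e=tri(v); print(k,X,np.round(e,4))
loc={"BL":(.1075,.17),"BR":(.1075,-.17),"FR":(-.1075,-.17),"FL":(-.1075,.17)}
def f(q):
    r=[]
    for k,(a,b) in loc.items():
        X=[q[0]+a*np.cos(q[2])-b*np.sin(q[2]),q[1]+a*np.sin(q[2])+b*np.cos(q[2]),.048]
        for p,u,v in P[k]: r+=list(proj(p,X)-[u,v])
    return r
s=least_squares(f,[.53,-.08,0]); print(s.x,np.round(s.fun,1))
x,y,a=s.x
for n,l in dict(eye=(-.06,.135)).items(): print(n,x+l[0]*np.cos(a)-l[1]*np.sin(a),y+l[0]*np.sin(a)+l[1]*np.cos(a))
# jars
for pic,n in((T,"top"),(S,"scene")):
  for d in finder.masks_of("honey_a",pic)[:2]:
    ys,xs=np.nonzero(d["mask"]); print(n,d["location"],xs.min(),xs.max(),ys.min(),ys.max(),onz(pic,*d["location"],.055))
E
```

```text
BL [0.7476 0.093  0.0482] [0.0011 0.0011]
BR [ 0.7559 -0.243   0.0534] [0.0016 0.0016]
FR [ 0.5453 -0.2476  0.0586] [0.003 0.003]
FL [0.5367 0.0874 0.0493] [0.001 0.001]
rodB [0.6934 0.197  0.098 ] [0.0005 0.0005]
rodF [0.521  0.2259 0.0949] [0.0015 0.0015]
loop [0.5864 0.0543 0.1628] [0.0002 0.0002]
base [0.5851 0.0551 0.0515] [0.0009 0.0009]
piv [ 0.7364 -0.1652  0.0617] [0.0008 0.0008]
tip [ 0.7076 -0.2134  0.0573] [0.0003 0.0003]
mark [ 0.6833 -0.1674  0.0597] [0.0003 0.0003]
dial [ 0.7005 -0.0555  0.0654] [0.0002 0.0002]
stud [ 0.7421 -0.078   0.0532] [0.001 0.001]
pfl [ 0.5456 -0.0137  0.064 ] [0.0021 0.0021]
pbl [ 0.6608 -0.0118  0.0713] [0.0004 0.0004]
pfr [ 0.5497 -0.2293  0.0814] [0.002 0.002]
pbr [ 0.6654 -0.2245  0.0773] [0.0005 0.0005]
[ 0.6462 -0.0766  0.0246] [-0.9 -0.3  1.4 -0.7 -0.4 -0.7 -0.1  1.6 -1.   0.6 -1.7  2.3 -1.6  0.5
 -0.6 -0.7]
eye 0.5829439181266167 0.05686521428675287
top [281.2, 256.3] 270 291 247 266 [ 0.4674 -0.0557  0.055 ]
top [233.7, 256.5] 226 245 246 265 [0.464  0.0581 0.055 ]
scene [204.4, 164.4] 196 214 153 176 [0.471 0.05  0.055]
```

Call:
step_arm --rows '[[[0.04, -0.03, 0, 0, 0, 0.03], [0.08, -0.06, 0, 0, 0, 0.06], [0.12, -0.09, 0, 0, 0, 0.1], [0.16, -0.12, 0, 0, 0, 0.13], [0.2, -0.15, 0, 0, 0, 0.16], [0.24, -0.18, 0, 0, 0, 0.2], [0.28, -0.21, 0, 0, 0, 0.23], [0.32, -0.24, 0, 0, 0, 0.25], [0.36, -0.27, 0, 0, 0, 0.25], [0.385, -0.291, 0, 0, 0, 0.25], [0.385, -0.291, 0, 0, 0, 0.25], [0.385, -0.291, 0, 0, 0, 0.25]]]'

```text
time: 2.85
tool_pos: [0.6067, 0.212, 0.2308]
ee_rot: [-1.57, 0.0, 1.405]
ft_force: [-0.0, -0.3, -0.2]
grip_width: 0.0853
```

```bash
python3 - <<'E'
from h import *
np.set_printoptions(precision=4,suppress=True)
W=get_image("wrist"); save("w1",W,s=1.5)
for k in ["rod","screw_eye","rod_rest"]: print(k,[(np.round(d["location"],1).tolist(),round(d["confidence"],2)) for d in finder.masks_of(k,W)])
T=get_image("top")
print(onz(T,220+.5,115,.178),onz(T,255,115,.178),onz(T,222,133,.018),onz(T,171,137,.123))
E
```

```text
rod [([249.8, 164.6], 0.97)]
screw_eye [([58.7, 203.8], 0.56)]
rod_rest [([243.9, 162.7], 0.76), ([71.5, 60.3], 0.24)]
[0.7755 0.0904 0.178 ] [0.7772 0.0122 0.178 ] [0.7816 0.103  0.018 ] [0.7373 0.2115 0.123 ]
```

View pics/w1.png

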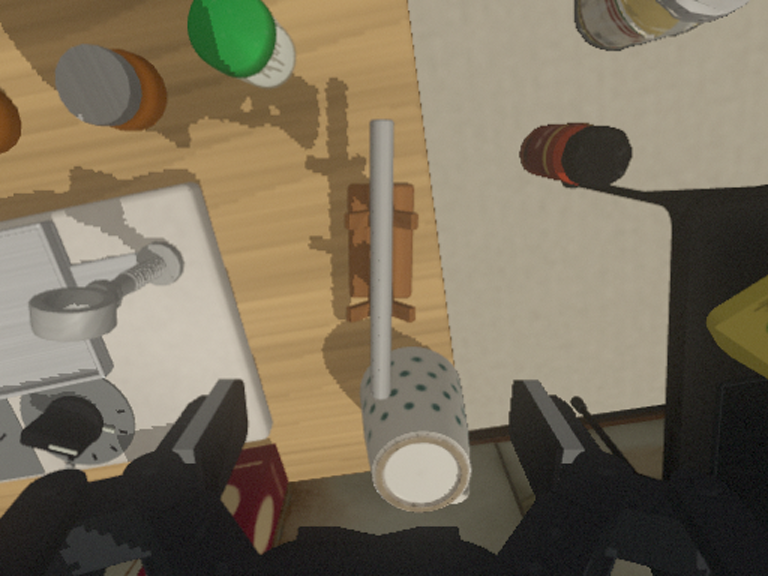

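```bash
python3 - <<'E'
from h import *
np.set_printoptions(precision=4,suppress=True)
W=get_image("wrist")
q=lambda x,y:((x+.5)/1.5-.5,(y+.5)/1.5-.5)
a=onz(W,*q(382,120),.093);b=onz(W,*q(382,397),.093);print(a,b,(a+b)/2,np.linalg.norm(a-b),np.arctan2(b[1]-a[1],b[0]-a[0]))
for y in (218,313): # posts
    for x in (348,416): print(onz(W,*q(x,y),.1))
o=-np.array(W["R"]).T@W["t"];print(o)
save("w1b",W,(0,130,150,330),4)
d=finder.masks_of("screw_eye",W)[0]["mask"];ys,xs=np.nonzero(d);print(xs.min(),xs.max(),ys.min(),ys.max())
E
```

```text
[0.517  0.2305 0.093 ] [0.6963 0.2015 0.093 ] [0.6066 0.216  0.093 ] 0.18165498823459972 -0.1604536020962985
[0.5682 0.2016 0.1   ]
[0.5748 0.2416 0.1   ]
[0.628  0.1904 0.1   ]
[0.635  0.2333 0.1   ]
[0.526  0.2268 0.374 ]
19 110 171 227
```

View pics/w1b.png

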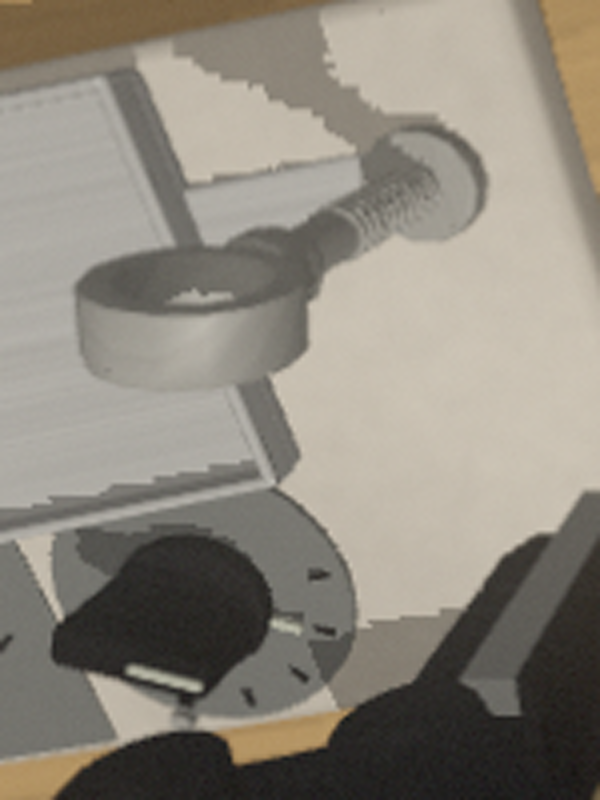

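```bash
python3 - <<'E'
from h import *
from scipy.optimize import least_squares
np.set_printoptions(precision=4,suppress=True)
W=get_image("wrist");T=get_image("top")
def outline(p,q,r=.019):
    c,s=np.cos(q[2]),np.sin(q[2]);P=[]
    for xl in(-.008,.008):
        for t in np.linspace(0,2*np.pi,120,endpoint=False):
            l=r*np.cos(t);P.append(proj(p,[q[0]+c*xl-s*l,q[1]+s*xl+c*l,q[3]+r*np.sin(t)]))
    return cv2.convexHull(np.array(P,np.float32))
pts=[c2p(c,(0,130),4) for c in [(77,300),(79,345),(308,300),(307,345),(190,247),(130,258),(110,380),(150,388),(200,390),(240,386),(280,374)]]
ptsT=[c2p(c,(150,140),6) for c in [(460,345),(470,325),(510,332),(550,358),(553,378),(545,395),(457,362)]]
def f(q):
    h=outline(W,q);g=outline(T,q)
    return [cv2.pointPolygonTest(h,(float(u),float(v)),True) for u,v in pts]+[cv2.pointPolygonTest(g,(float(u),float(v)),True) for u,v in ptsT]+[(q[3]-.153)/.003]
best=None
for y0 in(-.6,-.3,0,.3):
    s=least_squares(f,[.583,.057,y0,.153],diff_step=1e-3,x_scale=[.01,.01,.1,.01]); print(s.x,s.cost,np.round(s.fun,1))
E
```

```text
[ 0.5858  0.055  -0.2912  0.1499] 4.94906116975106 [ 0.3 -0.5  0.1  0.9  0.8  1.3  1.3  1.   0.2 -0.3 -0.5  0.2  0.  -0.4
  1.1  0.2  0.6  0.7 -1. ]
[ 0.5858  0.055  -0.2911  0.1499] 4.948582518309221 [ 0.3 -0.5  0.1  0.9  0.8  1.3  1.3  1.   0.2 -0.3 -0.5  0.2  0.  -0.4
  1.1  0.2  0.6  0.7 -1. ]
[0.5858 0.0573 0.     0.1522] 42.609944041405754 [-0.7 -1.3  1.3 -1.  -3.  -4.8  2.3  1.7 -1.4 -3.4 -4.3  1.8 -1.2 -0.
  0.1 -0.5 -1.3  1.4 -0.3]
[ 0.5858  0.055  -0.2912  0.1499] 4.948986378630811 [ 0.3 -0.5  0.1  0.9  0.8  1.3  1.3  1.   0.2 -0.3 -0.5  0.2  0.  -0.4
  1.1  0.2  0.6  0.7 -1. ]
```

Call:
step_arm --rows '[[[-0.001, 0.001, -0.03, 0, 0, 0], [-0.002, 0.002, -0.06, 0, 0, 0], [-0.003, 0.0025, -0.09, 0, 0, 0], [-0.003, 0.0025, -0.12, 0, 0, 0], [-0.003, 0.0025, -0.14, 0, 0, 0], [-0.003, 0.0025, -0.156, 0, 0, 0], [-0.003, 0.0025, -0.156, 0, 0, 0]]]'

```text
time: 4.0
tool_pos: [0.6025, 0.215, 0.0734]
ee_rot: [-1.568, 0.001, 1.407]
ft_force: [-1.2, 0.7, 0.0]
grip_width: 0.0849
```

Call:
step_arm --rows '[[[0, 0, 0, 0, 0, 0], [0, 0, 0, 0, 0, 0], [0, 0, 0, 0, 0, 0], [0, 0, 0, 0, 0, 0], [0, 0, 0, 0, 0, 0], [0, 0, 0, 0, 0, 0], [0, 0, 0, 0, 0, 0], [0, 0, 0, 0, 0, 0], [0, 0, 0, 0, 0, 0], [0, 0, 0, 0, 0, 0]]]' --jaw 255

```text
time: 5.0
tool_pos: [0.6028, 0.2146, 0.074]
ee_rot: [-1.569, 0.002, 1.406]
ft_force: [-1.5, -5.5, 5.0]
grip_width: 0.0122
```

Call:
step_arm --rows '[[[0, 0, 0.02, 0, 0, 0], [0, 0, 0.04, 0, 0, 0], [0, 0, 0.06, 0, 0, 0], [0, 0, 0.08, 0, 0, 0], [0, 0, 0.08, 0, 0, 0]]]'

```text
time: 5.5
tool_pos: [0.6038, 0.215, 0.1569]
ee_rot: [-1.573, -0.0, 1.407]
ft_force: [0.3, -0.1, -0.6]
grip_width: 0.012
```

```bash
python3 - <<'E'
from h import *
W=get_image("wrist"); save("w2",W,s=1.5); print(arm.get_obs()["tool_pos"])
E
```

```text
[0.6031475  0.21478615 0.15485432]
```

View pics/w2.png

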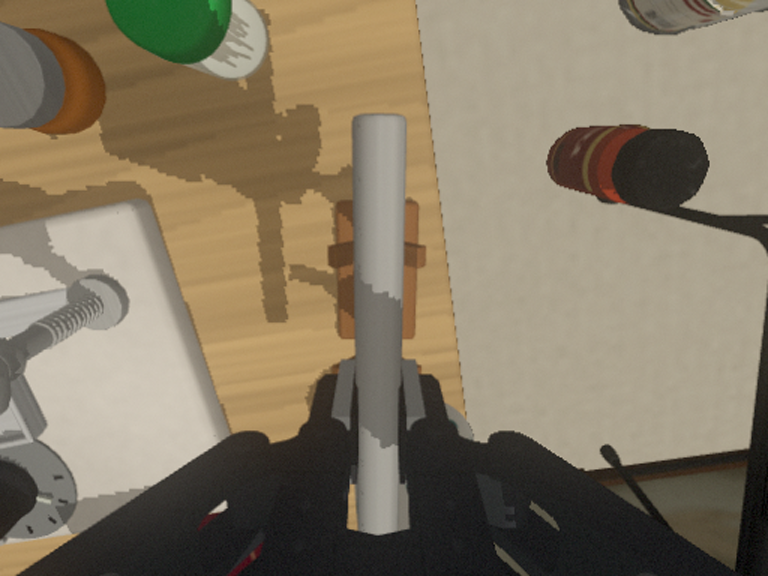

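Call:
step_arm --rows '[[[-0.035, 0, 0, 0, 0, -0.02], [-0.07, 0, 0, 0, 0, -0.04], [-0.105, -0.01, 0, 0, 0, -0.06], [-0.138, -0.025, 0, 0, 0, -0.08], [-0.138, -0.06, -0.01, 0, 0, -0.1], [-0.138, -0.095, -0.022, 0, 0, -0.107], [-0.138, -0.126, -0.022, 0, 0, -0.107], [-0.138, -0.126, -0.022, 0, 0, -0.107], [-0.138, -0.126, -0.022, 0, 0, -0.107]]]'

```text
time: 6.45
tool_pos: [0.4649, 0.0886, 0.1321]
ee_rot: [-1.569, 0.001, 1.298]
ft_force: [0.5, 0.8, -0.2]
grip_width: 0.0122
```

```bash
python3 - <<'E'
from h import *
np.set_printoptions(precision=4,suppress=True)
W=get_image("wrist"); save("w3",W,s=1.5)
T=get_image("top"); save("t3",T,(190,130,310,250),6)
S=get_image("scene"); save("s3",S,(180,90,300,190),6)
E
```

```text
(no output)
```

View pics/w3.png

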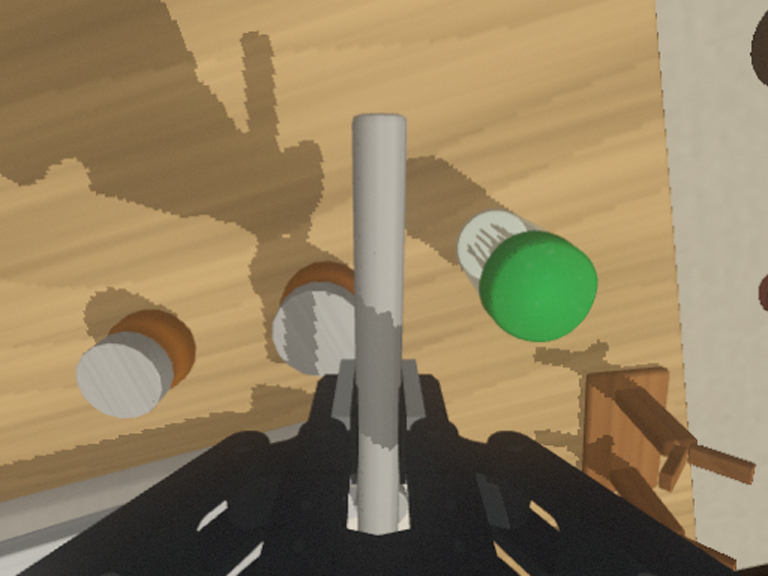

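View pics/t3.png

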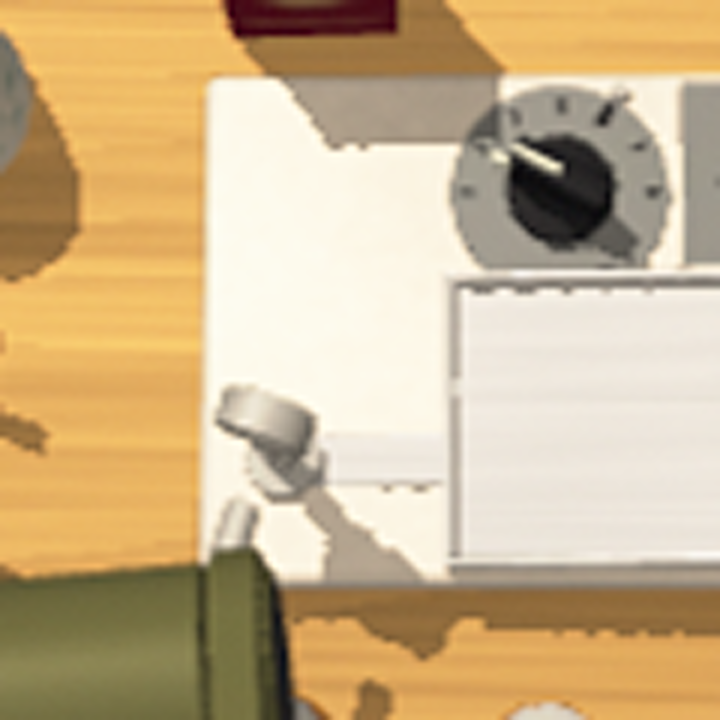

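View pics/s3.png

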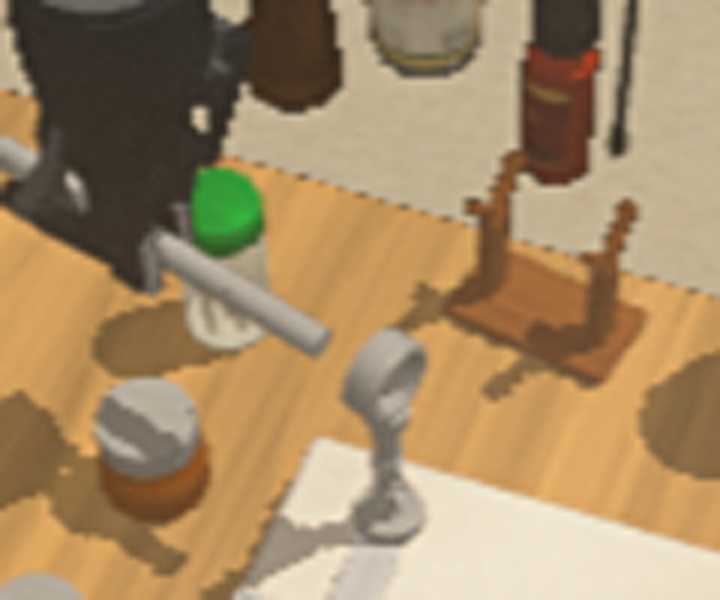

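```bash
python3 - <<'E'
from h import *
np.set_printoptions(precision=4,suppress=True)
T=get_image("top");S=get_image("scene")
X,e=tri([(T,)+c2p((242,503),(190,130),6),(S,)+c2p((320,338),(180,90),6)]);print(X,e)
X,e=tri([(T,)+c2p((267,418),(190,130),6),(S,)+c2p((386,378),(180,90),6)]);print(X,e)
E
```

```text
[0.5543 0.0623 0.1577] [np.float64(0.00024239995375339524), np.float64(0.00024239995375325042)]
[0.5865 0.0542 0.1564] [np.float64(4.2558956249610875e-05), np.float64(4.255895624970241e-05)]
```

Call:
step_arm --rows '[[[0.0096, -0.0027, 0, 0, 0, 0], [0.0193, -0.0053, 0, 0, 0, 0], [0.0289, -0.008, 0, 0, 0, 0], [0.0386, -0.0107, 0, 0, 0, 0], [0.0482, -0.0133, 0, 0, 0, 0], [0.0482, -0.0133, 0, 0, 0, 0]]]'

```text
time: 7.3
tool_pos: [0.5143, 0.0758, 0.1325]
ee_rot: [-1.57, 0.001, 1.3]
ft_force: [-0.8, -1.2, -0.7]
grip_width: 0.0119
```

```bash
python3 - <<'E'
from h import *
np.set_printoptions(precision=4,suppress=True)
T=get_image("top"); save("t4",T,(190,130,310,250),6)
S=get_image("scene"); save("s4",S,(180,90,300,190),6)
E
```

```text
(no output)
```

View pics/t4.png

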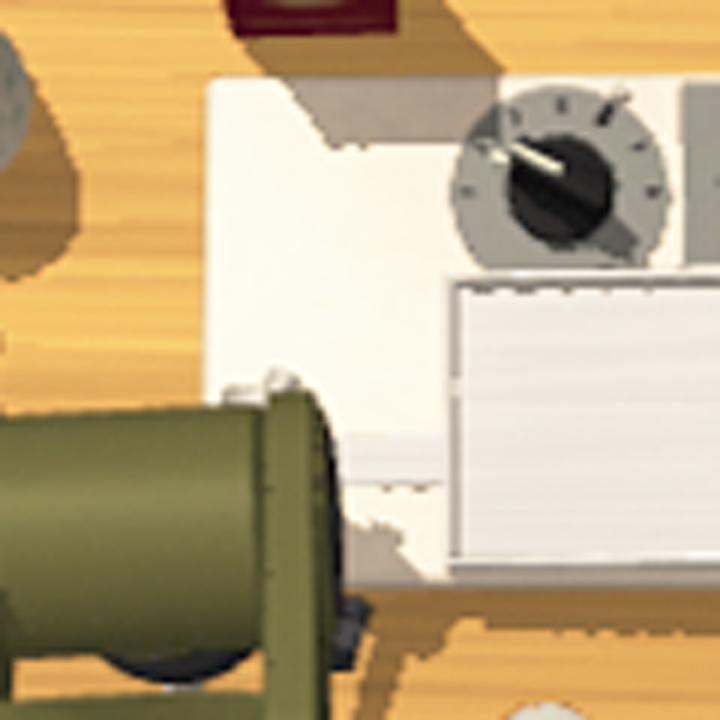

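View pics/s4.png

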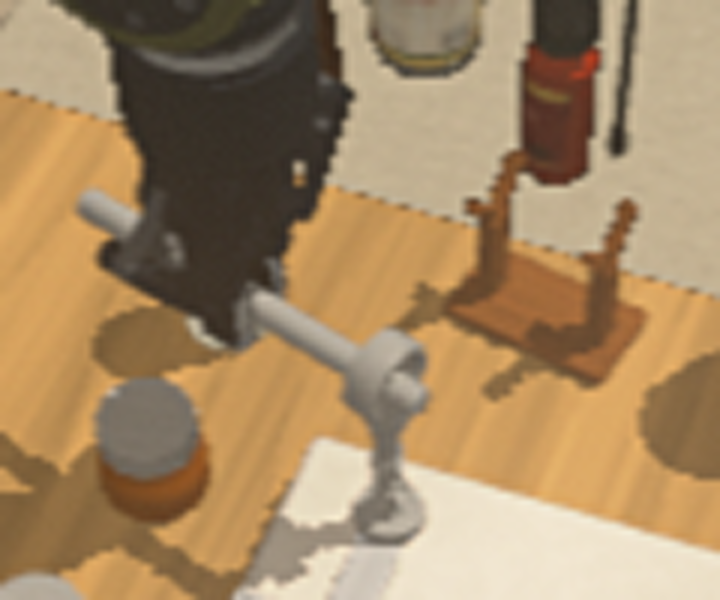

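Call:
step_arm --rows '[[[0.0096, -0.0027, 0, 0, 0, 0], [0.0193, -0.0053, 0, 0, 0, 0], [0.0193, -0.0053, 0, 0, 0, 0]]]'

```text
time: 7.7
tool_pos: [0.5337, 0.0705, 0.1325]
ee_rot: [-1.57, 0.001, 1.3]
ft_force: [0.1, -0.1, -0.7]
grip_width: 0.0121
```

```bash
cat >> h.py <<'E'
EYE=np.array([.586,.055])
def arc(th,step,r=None,z=None,eye=EYE):
    o=arm.get_obs();P=np.array(o["tool_pos"]);d=P[:2]-eye;R=np.hypot(*d);a=np.arctan2(d[1],d[0])
    n=int(np.ceil(abs(th)/step)); L=[]
    for i in range(1,n+1):
        t=th*i/n; rr=R+((r or R)-R)*i/n
        q=eye+rr*np.array([np.cos(a-t),np.sin(a-t)])-P[:2]
        L.append([round(float(q[0]),4),round(float(q[1]),4),round((z-P[2]) if z else 0,4),0,0,round(-t,3)])
    print("R",R,"a",a,"yaw",o["ee_rot"][2],"j",np.round(o["joints"],2)); print(L)
E
python3 - <<'E'
from h import *
arc(1.2,.1)
E
```

```text
R 0.05458855460411326 a 2.8541325579683234 yaw 1.3000210950960684 j [ 0.06  0.38  1.66 -0.    1.1  -1.24]
[[0.0018, 0.0051, 0, 0, 0, -0.1], [0.0041, 0.0101, 0, 0, 0, -0.2], [0.0069, 0.0148, 0, 0, 0, -0.3], [0.0102, 0.0192, 0, 0, 0, -0.4], [0.0138, 0.0232, 0, 0, 0, -0.5], [0.0179, 0.0269, 0, 0, 0, -0.6], [0.0223, 0.0301, 0, 0, 0, -0.7], [0.027, 0.0329, 0, 0, 0, -0.8], [0.0319, 0.0351, 0, 0, 0, -0.9], [0.0371, 0.0369, 0, 0, 0, -1.0], [0.0424, 0.0382, 0, 0, 0, -1.1], [0.0478, 0.0389, 0, 0, 0, -1.2]]
```

Call:
step_arm --rows '[[[0.0018, 0.0051, 0, 0, 0, -0.1], [0.0041, 0.0101, 0, 0, 0, -0.2], [0.0069, 0.0148, 0, 0, 0, -0.3], [0.0102, 0.0192, 0, 0, 0, -0.4], [0.0138, 0.0232, 0, 0, 0, -0.5], [0.0179, 0.0269, 0, 0, 0, -0.6], [0.0223, 0.0301, 0, 0, 0, -0.7], [0.027, 0.0329, 0, 0, 0, -0.8], [0.0319, 0.0351, 0, 0, 0, -0.9], [0.0371, 0.0369, 0, 0, 0, -1.0], [0.0424, 0.0382, 0, 0, 0, -1.1], [0.0478, 0.0389, 0, 0, 0, -1.2]]]'

```text
time: 8.9
tool_pos: [0.5807, 0.1095, 0.132]
ee_rot: [-1.57, 0.004, 0.096]
ft_force: [-7.3, -1.7, 0.7]
grip_width: 0.0121
```

```bash
python3 - <<'E'
from h import *
o=arm.get_obs();print(o["ft_force"],o["torque"])
S=get_image("scene"); save("s5",S,(170,100,330,300),4)
arc(1.5,.1,r=.055,z=.1325)
E
```

```text
[-7.26070323 -1.65906868  0.65013769] [-0.15746669  1.19597291 -0.26854073]
R 0.05472566898993605 a 1.6576470520106694 yaw 0.08908162477752468 j [0.12 0.49 1.5  0.   1.16 0.03]
[[0.0055, 0.0002, np.float64(0.0005), 0, 0, -0.1], [0.0109, -0.0001, np.float64(0.0005), 0, 0, -0.2], [0.0163, -0.001, np.float64(0.0005), 0, 0, -0.3], [0.0216, -0.0024, np.float64(0.0005), 0, 0, -0.4], [0.0268, -0.0043, np.float64(0.0005), 0, 0, -0.5], [0.0317, -0.0067, np.float64(0.0005), 0, 0, -0.6], [0.0363, -0.0097, np.float64(0.0005), 0, 0, -0.7], [0.0406, -0.013, np.float64(0.0005), 0, 0, -0.8], [0.0446, -0.0168, np.float64(0.0005), 0, 0, -0.9], [0.0482, -0.021, np.float64(0.0005), 0, 0, -1.0], [0.0514, -0.0255, np.float64(0.0005), 0, 0, -1.1], [0.054, -0.0302, np.float64(0.0005), 0, 0, -1.2], [0.0562, -0.0353, np.float64(0.0005), 0, 0, -1.3], [0.0579, -0.0405, np.float64(0.0005), 0, 0, -1.4], [0.0591, -0.0459, np.float64(0.0005), 0, 0, -1.5]]
```

View pics/s5.png

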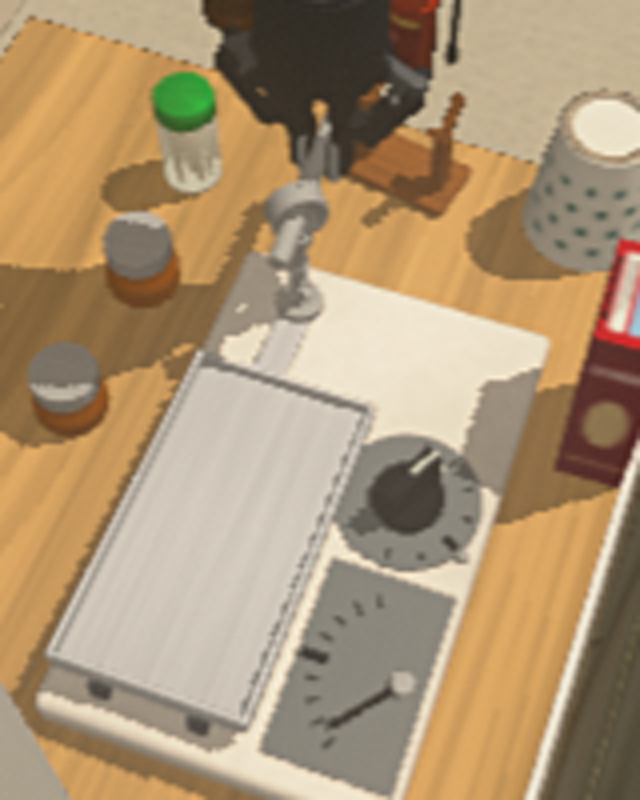

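Call:
step_arm --rows '[[[0.0055, 0.0002, 0.0005, 0, 0, -0.1], [0.0109, -0.0001, 0.0005, 0, 0, -0.2], [0.0163, -0.001, 0.0005, 0, 0, -0.3], [0.0216, -0.0024, 0.0005, 0, 0, -0.4], [0.0268, -0.0043, 0.0005, 0, 0, -0.5], [0.0317, -0.0067, 0.0005, 0, 0, -0.6], [0.0363, -0.0097, 0.0005, 0, 0, -0.7], [0.0406, -0.013, 0.0005, 0, 0, -0.8], [0.0446, -0.0168, 0.0005, 0, 0, -0.9], [0.0482, -0.021, 0.0005, 0, 0, -1.0], [0.0514, -0.0255, 0.0005, 0, 0, -1.1], [0.054, -0.0302, 0.0005, 0, 0, -1.2], [0.0562, -0.0353, 0.0005, 0, 0, -1.3], [0.0579, -0.0405, 0.0005, 0, 0, -1.4], [0.0591, -0.0459, 0.0005, 0, 0, -1.5]]]'

```text
time: 10.45
tool_pos: [0.6392, 0.0644, 0.1318]
ee_rot: [-1.574, 0.005, -1.415]
ft_force: [-9.1, 7.7, -0.2]
grip_width: 0.0117
```

```bash
cat >> h.py <<'E'
def needle(n,S=None):
    S=S or get_image("scene"); save(n,S,(230,230,290,320),8); return S
E
python3 - <<'E'
from h import *
o=arm.get_obs();print(o["ft_force"],o["torque"])
S=get_image("scene"); save("s6",S,(170,100,330,300),4)
T=get_image("top"); save("t6",T,(190,130,370,250),4)
E
```

```text
[-9.08250643  7.70180962 -0.20175643] [ 0.94764016  1.4184044  -0.24031524]
```

View pics/s6.png

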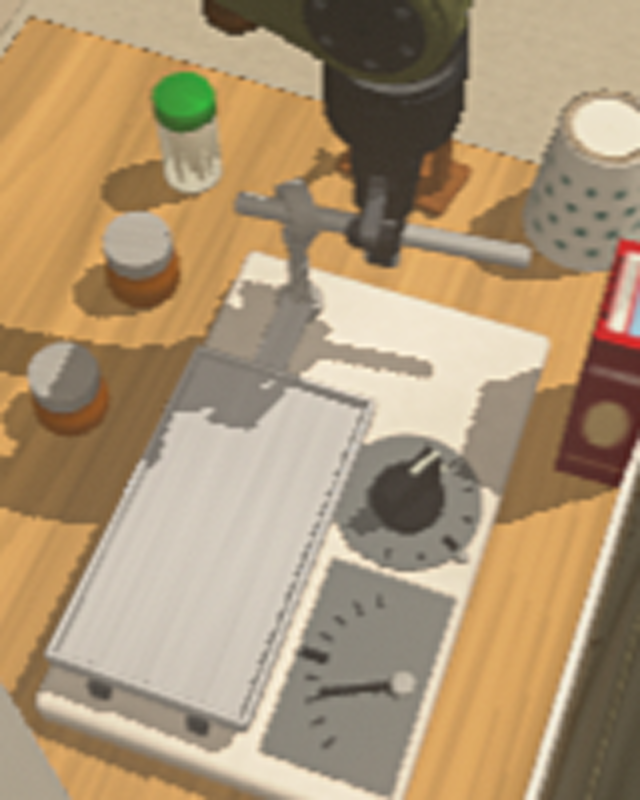

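View pics/t6.png

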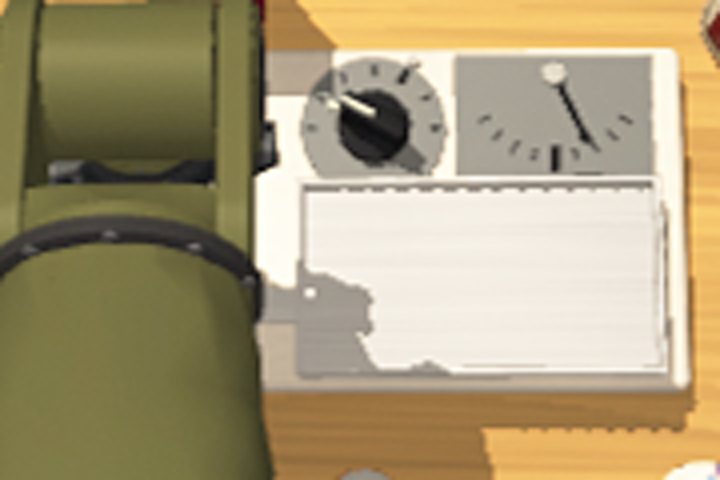

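```bash
python3 - <<'E'
from h import *
arc(.5,.1,r=.055,z=.1325)
E
```

```text
R 0.05428777422909398 a 0.16968893276613786 yaw -1.414897469249467 j [0.04 0.6  1.34 0.01 1.21 1.45]
[[0.0008, -0.0054, np.float64(0.0006), 0, 0, -0.1], [0.001, -0.0108, np.float64(0.0006), 0, 0, -0.2], [0.0007, -0.0163, np.float64(0.0006), 0, 0, -0.3], [-0.0001, -0.0217, np.float64(0.0006), 0, 0, -0.4], [-0.0015, -0.027, np.float64(0.0006), 0, 0, -0.5]]
```

Call:
step_arm --rows '[[[0.0008, -0.0054, 0.0006, 0, 0, -0.1], [0.001, -0.0108, 0.0006, 0, 0, -0.2], [0.0007, -0.0163, 0.0006, 0, 0, -0.3], [-0.0001, -0.0217, 0.0006, 0, 0, -0.4], [-0.0015, -0.027, 0.0006, 0, 0, -0.5], [-0.0001, -0.0217, 0.0006, 0, 0, -0.4], [0.0007, -0.0163, 0.0006, 0, 0, -0.3], [0.001, -0.0108, 0.0006, 0, 0, -0.2], [0.0008, -0.0054, 0.0006, 0, 0, -0.1], [0, 0, 0.0006, 0, 0, 0], [0, 0, 0.0006, 0, 0, 0]]]'

```text
time: 11.65
tool_pos: [0.6394, 0.0647, 0.1323]
ee_rot: [-1.573, 0.005, -1.413]
ft_force: [0.6, 0.7, 0.0]
grip_width: 0.012
```

```bash
python3 - <<'E'
from h import *
o=arm.get_obs();print(o["ft_force"],o["torque"])
S=get_image("scene"); save("s7",S,(220,120,320,170),8); save("s7n",S,(230,230,290,300),8)
W=get_image("wrist"); save("w7",W,s=1.5)
E
```

```text
[0.64080403 0.67525234 0.04599704] [-0.02926664 -0.01536376 -0.01691923]
```

View pics/s7.png

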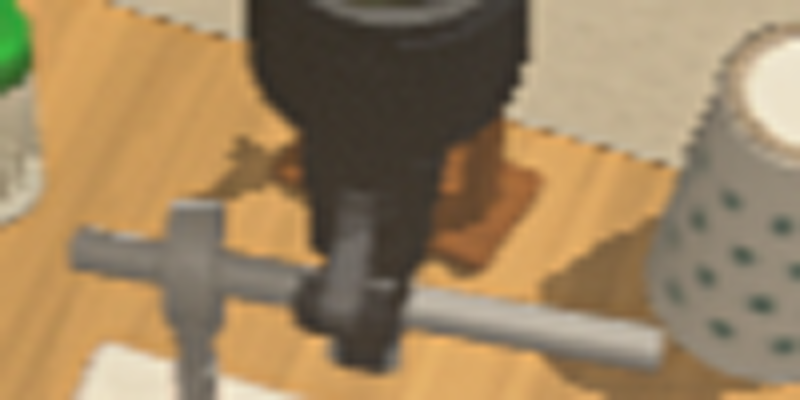

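View pics/s7n.png

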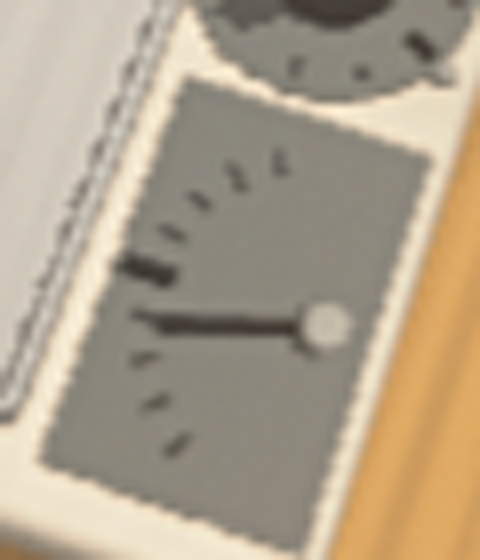

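View pics/w7.png

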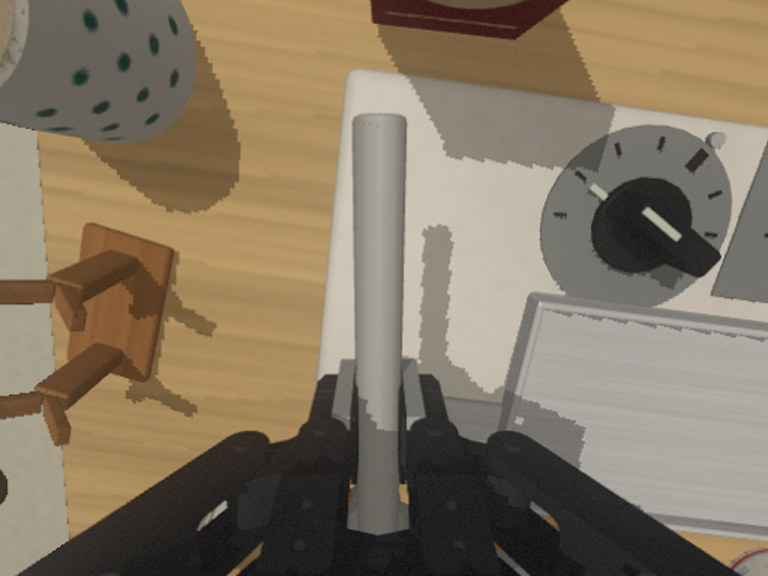

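```bash
cat >> h.py <<'E'
def nang(S,o,s,piv,tip,mark,z=.054):
    P,Tt,M=[onz(S,*c2p(c,o,s),z)[:2] for c in(piv,tip,mark)]
    a=np.arctan2(*(Tt-P)[::-1]);b=np.arctan2(*(M-P)[::-1]); d=(b-a+np.pi)%(2*np.pi)-np.pi
    print("len",np.linalg.norm(Tt-P),np.linalg.norm(M-P),"needle->mark ccw-positive",d,"eye",d/.28)
E
python3 - <<'E'
from h import *
S=get_image("scene"); nang(S,(230,230),8,(325,325),(133,318),(145,272))
E
```

```text
len 0.05443643520457645 0.05338383316189305 needle->mark ccw-positive -0.2583588192124564 eye -0.9227100686159156
```

Call:
step_arm --rows '[[[-0.001, 0.0045, 0, 0, 0, 0.09], [-0.0025, 0.0091, 0, 0, 0, 0.175], [-0.0045, 0.0135, 0, 0, 0, 0.26], [-0.0065, 0.0177, 0, 0, 0, 0.35], [-0.0065, 0.0177, 0, 0, 0, 0.35], [0.0022, 0.0226, 0, 0, 0, 0.35], [0.0109, 0.0275, 0, 0, 0, 0.35], [0.0196, 0.0323, 0, 0, 0, 0.35], [0.0284, 0.0372, 0, 0, 0, 0.35], [0.0371, 0.042, 0, 0, 0, 0.35], [0.0442, 0.0459, 0, 0, 0, 0.35], [0.0442, 0.0459, 0, 0, 0, 0.35]]]'

```text
time: 13.0
tool_pos: [0.6842, 0.1099, 0.1321]
ee_rot: [-1.573, 0.005, -1.07]
ft_force: [-0.3, 0.3, -0.9]
grip_width: 0.0123
```

```bash
python3 - <<'E'
from h import *
S=get_image("scene"); save("s8",S,(210,100,330,180),6)
E
```

```text
(no output)
```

View pics/s8.png

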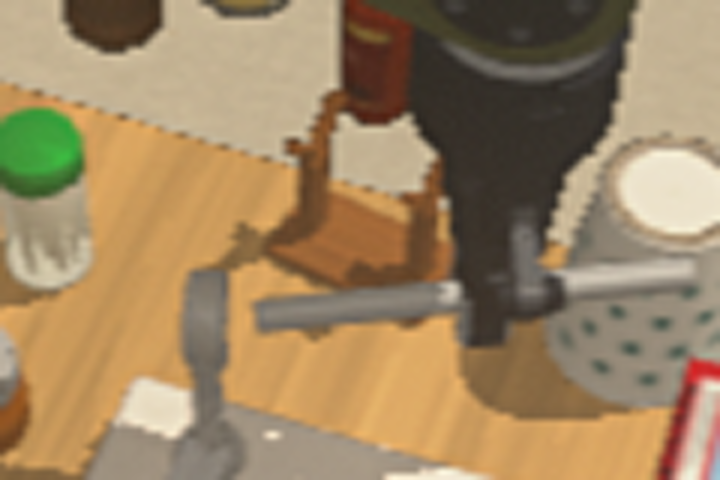

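Call:
step_arm --rows '[[[0, 0, 0.035, 0, 0, 0], [0, 0.005, 0.07, 0, 0, 0.14], [-0.01, 0.01, 0.075, 0, 0, 0.29], [-0.02, 0.01, 0.075, 0, 0, 0.43], [-0.03, 0.01, 0.075, 0, 0, 0.58], [-0.04, 0.0, 0.075, 0, 0, 0.72], [-0.055, -0.01, 0.075, 0, 0, 0.87], [-0.07, -0.02, 0.075, 0, 0, 1.01], [-0.085, -0.03, 0.075, 0, 0, 1.16], [-0.1, -0.04, 0.075, 0, 0, 1.3], [-0.115, -0.05, 0.075, 0, 0, 1.45], [-0.13, -0.06, 0.075, 0, 0, 1.59], [-0.145, -0.07, 0.075, 0, 0, 1.74], [-0.16, -0.075, 0.075, 0, 0, 1.88], [-0.175, -0.08, 0.075, 0, 0, 2.03], [-0.19, -0.085, 0.075, 0, 0, 2.17], [-0.205, -0.09, 0.075, 0, 0, 2.32], [-0.217, -0.092, 0.075, 0, 0, 2.46], [-0.217, -0.092, 0.075, 0, 0, 2.61], [-0.217, -0.092, 0.075, 0, 0, 2.75]]]'

```text
time: 15.05
tool_pos: [0.4662, 0.0174, 0.2074]
ee_rot: [-1.574, 0.005, 1.685]
ft_force: [-0.2, -0.3, -0.8]
grip_width: 0.0119
```

```bash
python3 - <<'E'
from h import *
print(arm.get_obs()["joints"])
S=get_image("scene"); save("s9",S,(190,100,310,180),6)
save("s9n",S,(230,230,290,300),8)
T=get_image("top"); save("t9",T,(190,130,310,230),6)
E
```

```text
[-0.03867019  0.13407533  1.78065503 -0.00516564  1.22288735 -1.72189304]
```

View pics/s9.png

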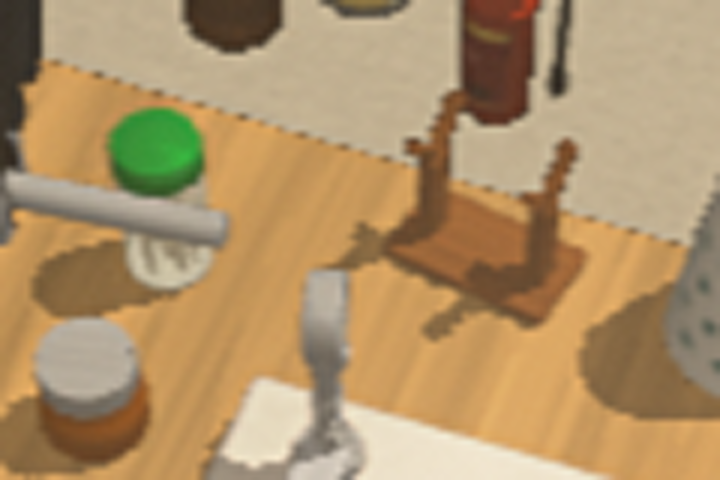

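View pics/t9.png

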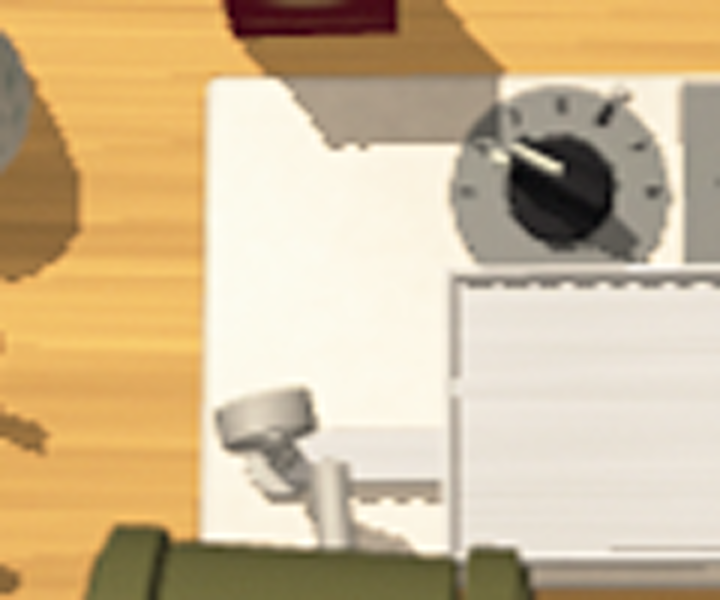

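View pics/s9n.png

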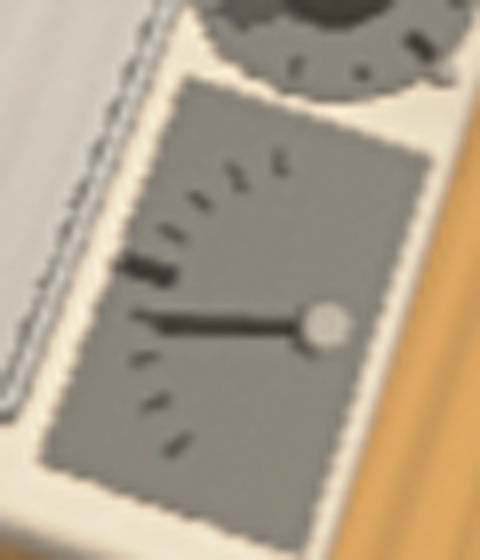

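Call:
step_arm --rows '[[[-0.001, 0.005, -0.02, 0, 0, 0.05], [-0.002, 0.0104, -0.045, 0, 0, 0.105], [-0.002, 0.0104, -0.075, 0, 0, 0.105], [-0.002, 0.0104, -0.075, 0, 0, 0.105], [-0.002, 0.0104, -0.075, 0, 0, 0.105]]]'

```text
time: 15.65
tool_pos: [0.4645, 0.0278, 0.133]
ee_rot: [-1.573, 0.005, 1.783]
ft_force: [0.6, -0.1, 0.3]
grip_width: 0.0119
```

```bash
python3 - <<'E'
from h import *
S=get_image("scene"); save("s10",S,(190,100,310,180),6)
T=get_image("top"); save("t10",T,(190,130,310,230),6)
E
```

```text
(no output)
```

View pics/s10.png

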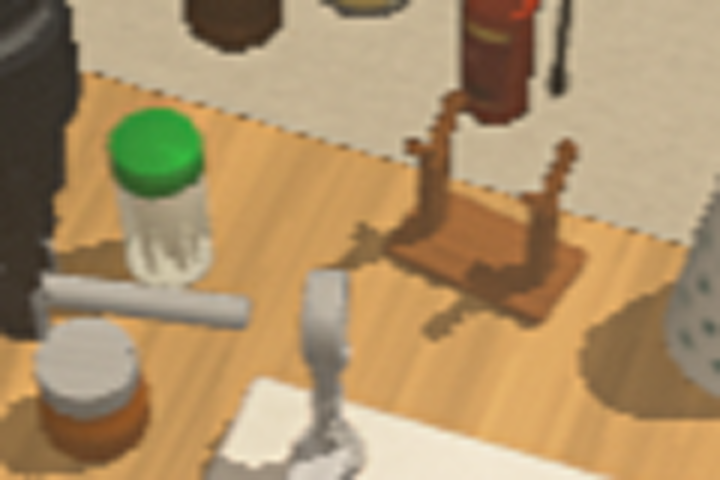

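View pics/t10.png

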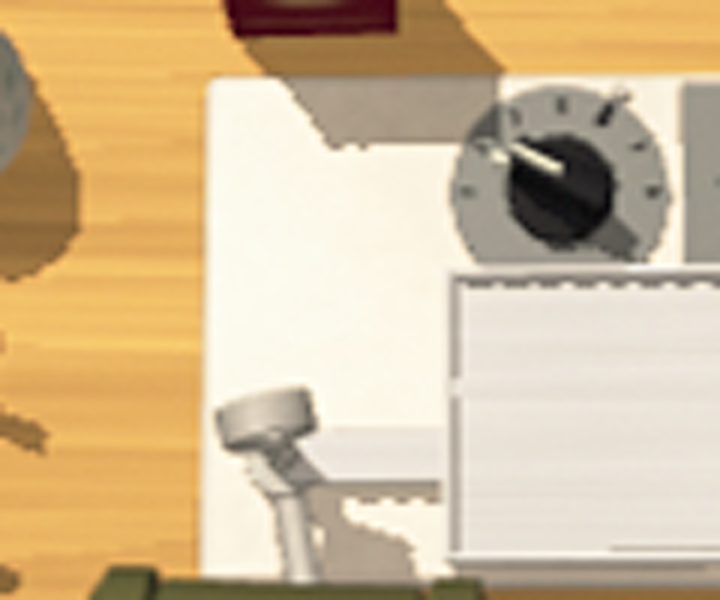

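Call:
step_arm --rows '[[[0.0098, 0.0042, 0, 0, 0, 0], [0.0195, 0.0064, 0, 0, 0, 0], [0.0293, 0.0085, 0, 0, 0, 0], [0.039, 0.0107, 0, 0, 0, 0], [0.0488, 0.0129, 0, 0, 0, 0], [0.0586, 0.015, 0, 0, 0, 0], [0.0683, 0.0172, 0, 0, 0, 0], [0.0683, 0.0172, 0, 0, 0, 0]]]'

```text
time: 16.55
tool_pos: [0.5343, 0.0452, 0.1336]
ee_rot: [-1.576, 0.006, 1.785]
ft_force: [0.5, -0.0, -0.5]
grip_width: 0.012
```

```bash
python3 - <<'E'
from h import *
S=get_image("scene"); save("s11",S,(190,100,310,180),6); save("s11n",S,(230,230,290,300),8)
arc(1.2,.1,r=.054,z=.133)
E
```

```text
R 0.053270951405616294 a -2.95406609971827 yaw 1.784781743367587 j [ 0.02  0.37  1.67 -0.01  1.1  -1.76]
[[-0.0008, 0.0053, np.float64(-0.0006), 0, 0, -0.1], [-0.0011, 0.0106, np.float64(-0.0006), 0, 0, -0.2], [-0.0008, 0.0159, np.float64(-0.0006), 0, 0, -0.3], [0.0, 0.0212, np.float64(-0.0006), 0, 0, -0.4], [0.0014, 0.0264, np.float64(-0.0006), 0, 0, -0.5], [0.0032, 0.0314, np.float64(-0.0006), 0, 0, -0.6], [0.0055, 0.0363, np.float64(-0.0006), 0, 0, -0.7], [0.0084, 0.0408, np.float64(-0.0006), 0, 0, -0.8], [0.0116, 0.0451, np.float64(-0.0006), 0, 0, -0.9], [0.0153, 0.049, np.float64(-0.0006), 0, 0, -1.0], [0.0193, 0.0526, np.float64(-0.0006), 0, 0, -1.1], [0.0237, 0.0557, np.float64(-0.0006), 0, 0, -1.2]]
```

View pics/s11.png

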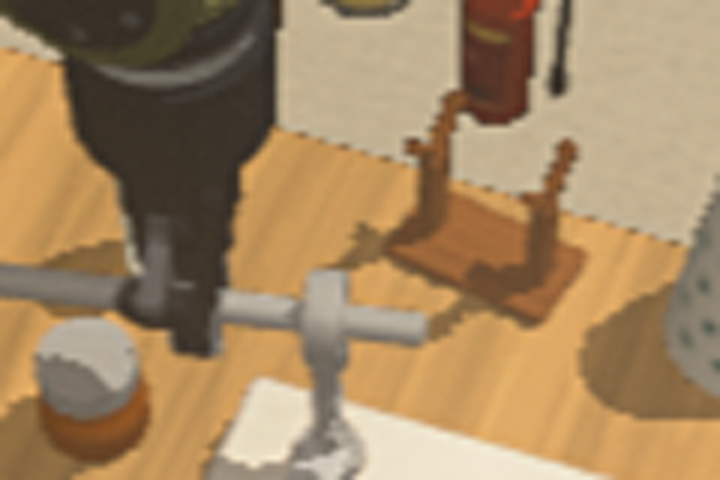

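Rod is through again (scene crop: the tip shows beyond the ring). Turn 1.2 rad.

Call:
step_arm --rows '[[[-0.0008, 0.0053, -0.0006, 0, 0, -0.1], [-0.0011, 0.0106, -0.0006, 0, 0, -0.2], [-0.0008, 0.0159, -0.0006, 0, 0, -0.3], [0.0, 0.0212, -0.0006, 0, 0, -0.4], [0.0014, 0.0264, -0.0006, 0, 0, -0.5], [0.0032, 0.0314, -0.0006, 0, 0, -0.6], [0.0055, 0.0363, -0.0006, 0, 0, -0.7], [0.0084, 0.0408, -0.0006, 0, 0, -0.8], [0.0116, 0.0451, -0.0006, 0, 0, -0.9], [0.0153, 0.049, -0.0006, 0, 0, -1.0], [0.0193, 0.0526, -0.0006, 0, 0, -1.1], [0.0237, 0.0557, -0.0006, 0, 0, -1.2]]]'

```text
time: 17.8
tool_pos: [0.5565, 0.1007, 0.1327]
ee_rot: [-1.575, 0.008, 0.581]
ft_force: [-5.5, -2.0, 0.8]
grip_width: 0.0124
```

```bash
python3 - <<'E'
from h import *
S=get_image("scene"); save("s12n",S,(230,230,290,300),8)
T=get_image("top"); save("t12n",T,(295,135,365,185),10)
arc(.5,.1,r=.054,z=.133)
E
```

```text
R 0.05430257399120965 a 2.1393558436157396 yaw 0.5829292599376386 j [ 0.12  0.44  1.58 -0.01  1.13 -0.46]
[[0.0047, 0.0026, np.float64(0.0003), 0, 0, -0.1], [0.0097, 0.0048, np.float64(0.0003), 0, 0, -0.2], [0.0149, 0.0064, np.float64(0.0003), 0, 0, -0.3], [0.0202, 0.0075, np.float64(0.0003), 0, 0, -0.4], [0.0255, 0.0081, np.float64(0.0003), 0, 0, -0.5]]
```

View pics/s12n.png

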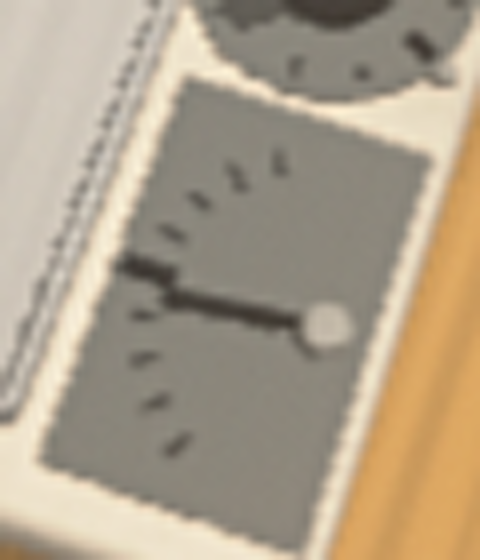

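View pics/t12n.png

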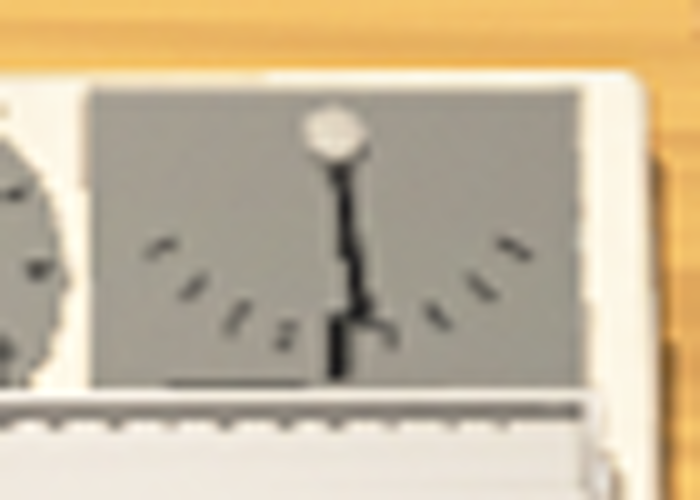

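```bash
python3 - <<'E'
from h import *
S=get_image("scene"); nang(S,(230,230),8,(325,325),(160,297),(148,272))
T=get_image("top"); nang(T,(295,135),10,(335,132),(361,320),(338,345))
# check mark line: both ends of broad mark
nang(S,(230,230),8,(325,325),(120,263),(178,279))
E
```

```text
len 0.047463658686468464 0.0525628393475176 needle->mark ccw-positive -0.12737949138159133 eye -0.4549267549342547
len 0.04825507250158607 0.05426448017773811 needle->mark ccw-positive -0.11953049419721484 eye -0.42689462213291013
len 0.06103796546374806 0.04375079628482106 needle->mark ccw-positive -0.009827558027129868 eye -0.03509842152546381
```

Call:
step_arm --rows '[[[0.0047, 0.0026, 0.0003, 0, 0, -0.1], [0.0097, 0.0048, 0.0003, 0, 0, -0.2], [0.0149, 0.0064, 0.0003, 0, 0, -0.3], [0.0202, 0.0075, 0.0003, 0, 0, -0.4], [0.0202, 0.0075, 0.0003, 0, 0, -0.4]]]'

```text
time: 18.5
tool_pos: [0.576, 0.1081, 0.1326]
ee_rot: [-1.574, 0.01, 0.186]
ft_force: [-6.6, 1.2, 1.8]
grip_width: 0.0121
```

```bash
python3 - <<'E'
from h import *
S=get_image("scene"); save("s13n",S,(230,230,290,300),8)
T=get_image("top"); save("t13n",T,(295,135,365,185),10)
arc(.2,.05,r=.054,z=.133)
E
```

```text
R 0.05405267060780302 a 1.7602578001507383 yaw 0.18938072674462036 j [ 0.12  0.48  1.51 -0.    1.16 -0.06]
[[0.0027, 0.0004, np.float64(0.0003), 0, 0, -0.05], [0.0054, 0.0007, np.float64(0.0003), 0, 0, -0.1], [0.008, 0.0009, np.float64(0.0003), 0, 0, -0.15], [0.0107, 0.0009, np.float64(0.0003), 0, 0, -0.2]]
```

View pics/s13n.png

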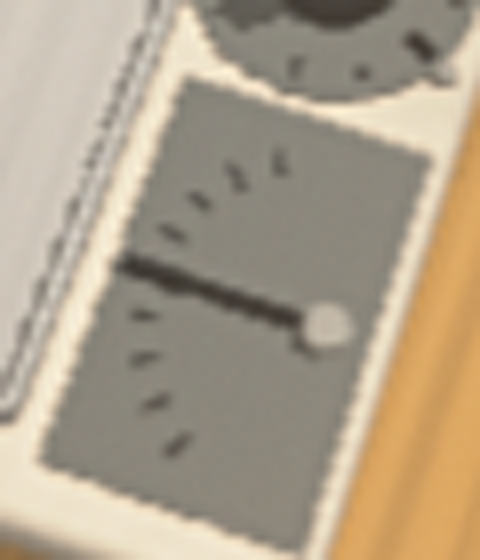

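View pics/t13n.png

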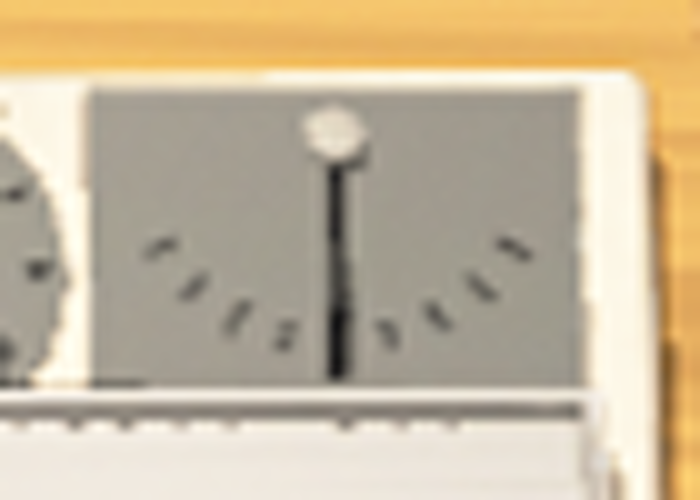

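```bash
python3 - <<'E'
from h import *
np.set_printoptions(precision=4,suppress=True)
T=get_image("top");g=cv2.cvtColor(T["color"],cv2.COLOR_RGB2GRAY).astype(float)
pts=[]
for r in range(151,173):
    c=np.arange(324,334);w=np.clip(145-g[r,324:334],0,None); u=(c*w).sum()/w.sum(); X=onz(T,u,r,.052); pts.append(X); print(r,round(u,2),round(w.sum()),X[:2])
S=get_image("scene");g=cv2.cvtColor(S["color"],cv2.COLOR_RGB2GRAY).astype(float)
for u in range(244,270):
    v0=int(round(263.5+(u-245)*.32)); v=np.arange(v0-3,v0+4); w=np.clip(115-g[v0-3:v0+4,u],0,None); vv=(v*w).sum()/w.sum(); print(u,round(vv,2),round(w.sum()),onz(S,u,vv,.052)[:2])
E
```

```text
151 329.08 198 [ 0.7308 -0.1695]
152 328.14 170 [ 0.7281 -0.1671]
153 328.14 151 [ 0.7256 -0.1671]
154 328.16 148 [ 0.723  -0.1672]
155 328.15 149 [ 0.7205 -0.1672]
156 328.14 153 [ 0.7179 -0.1672]
157 328.15 155 [ 0.7154 -0.1672]
158 328.15 155 [ 0.7128 -0.1672]
159 328.23 126 [ 0.7103 -0.1674]
160 328.27 116 [ 0.7077 -0.1675]
161 328.37 134 [ 0.7052 -0.1678]
162 328.41 141 [ 0.7026 -0.1679]
163 328.42 138 [ 0.7001 -0.1679]
164 328.57 164 [ 0.6975 -0.1683]
165 328.49 187 [ 0.695  -0.1681]
166 328.54 253 [ 0.6925 -0.1683]
167 328.81 314 [ 0.6899 -0.1689]
168 328.75 262 [ 0.6874 -0.1688]
169 328.58 240 [ 0.6848 -0.1684]
170 328.4 228 [ 0.6823 -0.168 ]
171 328.41 234 [ 0.6798 -0.168 ]
172 328.27 192 [ 0.6772 -0.1677]
244 263.0 4 [ 0.6737 -0.1675]
245 262.77 53 [ 0.6757 -0.1662]
246 262.77 132 [ 0.6778 -0.1654]
247 263.11 131 [ 0.6803 -0.1653]
248 263.22 126 [ 0.6825 -0.1647]
249 263.78 129 [ 0.6851 -0.1651]
250 264.22 145 [ 0.6877 -0.1652]
251 264.55 165 [ 0.6901 -0.1651]
252 264.87 137 [ 0.6925 -0.165 ]
253 265.05 116 [ 0.6948 -0.1646]
254 265.4 91 [ 0.6972 -0.1645]
255 265.78 102 [ 0.6997 -0.1646]
256 266.05 115 [ 0.702  -0.1643]
257 266.5 104 [ 0.7045 -0.1645]
258 266.96 121 [ 0.707  -0.1647]
259 267.07 116 [ 0.7093 -0.1641]
260 267.49 105 [ 0.7117 -0.1642]
261 267.98 123 [ 0.7143 -0.1644]
262 268.09 115 [ 0.7165 -0.1638]
263 268.5 103 [ 0.7189 -0.1639]
264 268.98 121 [ 0.7214 -0.1641]
265 269.1 118 [ 0.7237 -0.1636]
266 269.65 118 [ 0.7262 -0.164 ]
267 271.01 89 [ 0.7294 -0.1661]
268 273.38 16 [ 0.7334 -0.1704]
269 274.0 2 [ 0.736 -0.171]
```

Call:
step_arm --rows '[[[0.0016, 0.0002, 0.0, 0, 0, -0.03], [0.0032, 0.0005, 0.0, 0, 0, -0.06], [0.0032, 0.0005, 0.0, 0, 0, -0.06], [0.0032, 0.0005, 0.0, 0, 0, -0.06]]]'

```text
time: 19.1
tool_pos: [0.5786, 0.1085, 0.1326]
ee_rot: [-1.574, 0.01, 0.13]
ft_force: [-6.2, 0.5, 0.7]
grip_width: 0.0119
```

```bash
cat > n.py <<'E'
from h import *
T=get_image("top");g=cv2.cvtColor(T["color"],cv2.COLOR_RGB2GRAY).astype(float)
A=[]
for r in list(range(153,166)):
    c=np.arange(324,334);w=np.clip(145-g[r,324:334],0,None); u=(c*w).sum()/w.sum(); A.append(onz(T,u,r,.052)[:2])
M=[]
for r in range(169,172):
    c=np.arange(324,334);w=np.clip(145-g[r,324:334],0,None); M.append(onz(T,(c*w).sum()/w.sum(),r,.052)[:2])
A=np.array(A);k=np.polyfit(A[:,0],A[:,1],1);print("top slope",k[0],"mark res",np.mean([m[1]-np.polyval(k,m[0]) for m in M]))
S=get_image("scene");g=cv2.cvtColor(S["color"],cv2.COLOR_RGB2GRAY).astype(float);A=[];M=[]
for u in range(246,266):
    v0=int(round(263.5+(u-245)*.32)); v=np.arange(v0-3,v0+4); w=np.clip(115-g[v0-3:v0+4,u],0,None); vv=(v*w).sum()/w.sum(); (A if u>250 else M).append(onz(S,u,vv,.052)[:2])
A=np.array(A);k=np.polyfit(A[:,0],A[:,1],1);print("scene slope",k[0],"mark res",np.mean([m[1]-np.polyval(k,m[0]) for m in M[:3]]))
E
python3 n.py
```

```text
top slope 0.01383879126777178 mark res -0.0005021928315271004
scene slope 0.010315594091156533 mark res -0.0007597501765034912
```

Call:
step_arm --rows '[[[-0.0079, -0.0017, 0, 0, 0, 0.14], [-0.0155, -0.0046, 0, 0, 0, 0.28], [-0.0225, -0.0085, 0, 0, 0, 0.42], [-0.0275, -0.0122, 0, 0, 0, 0.55], [-0.0289, -0.0135, 0, 0, 0, 0.6], [-0.0289, -0.0135, 0, 0, 0, 0.6], [-0.0356, -0.0061, 0, 0, 0, 0.6], [-0.0422, 0.0014, 0, 0, 0, 0.6], [-0.0489, 0.0089, 0, 0, 0, 0.6], [-0.0556, 0.0163, 0, 0, 0, 0.6], [-0.0622, 0.0238, 0, 0, 0, 0.6], [-0.0676, 0.0297, 0, 0, 0, 0.6], [-0.0676, 0.0297, 0, 0, 0, 0.6]]]'

```text
time: 20.5
tool_pos: [0.5104, 0.1391, 0.1327]
ee_rot: [-1.574, 0.01, 0.731]
ft_force: [-0.5, -1.1, -0.6]
grip_width: 0.0119
```

```bash
python3 n.py; python3 - <<'E'
from h import *
S=get_image("scene"); save("s14",S,(190,100,310,180),6)
T=get_image("top"); save("t14",T,(150,120,310,230),5)
E
```

```text
top slope 0.013727888990949672 mark res -0.000509084522782551
scene slope 0.011709820261668419 mark res -0.0007006945345086057
```

View pics/s14.png

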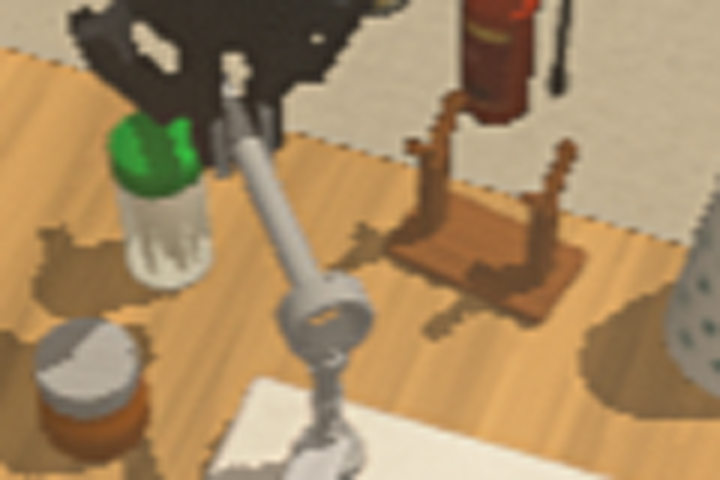

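View pics/t14.png

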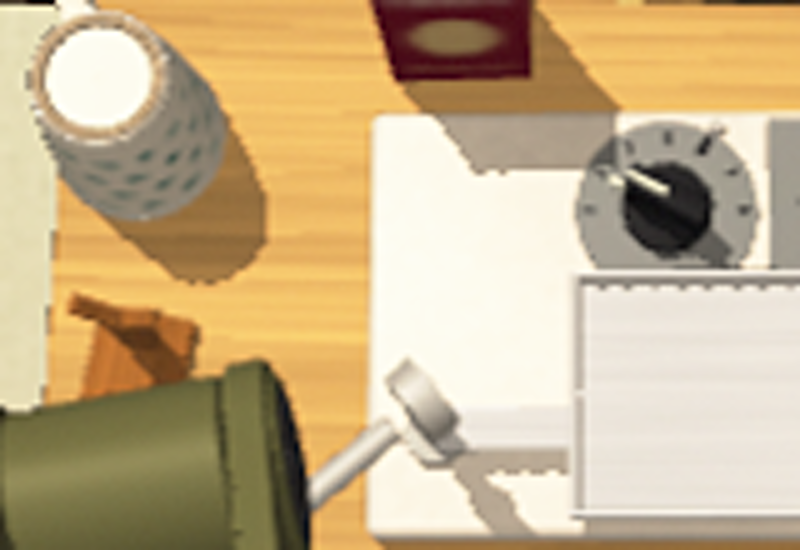

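Call:
step_arm --rows '[[[-0.01, 0.011, 0, 0, 0, 0], [-0.015, 0.016, 0.02, 0, 0, 0], [-0.015, 0.016, 0.05, 0, 0, 0.05], [0.0, 0.026, 0.06, 0, 0, 0.18], [0.02, 0.036, 0.06, 0, 0, 0.3], [0.04, 0.046, 0.06, 0, 0, 0.42], [0.06, 0.058, 0.06, 0, 0, 0.54], [0.08, 0.07, 0.06, 0, 0, 0.66], [0.0926, 0.0757, 0.06, 0, 0, 0.675], [0.0926, 0.0757, 0.06, 0, 0, 0.675], [0.0926, 0.0757, 0.06, 0, 0, 0.675]]]'

```text
time: 21.8
tool_pos: [0.6031, 0.2139, 0.1922]
ee_rot: [-1.573, 0.011, 1.404]
ft_force: [-0.5, -0.4, -0.7]
grip_width: 0.0122
```

```bash
python3 - <<'E'
from h import *
W=get_image("wrist"); save("w15",W,s=1.5)
S=get_image("scene"); save("s15",S,(210,90,330,180),6)
E
```

```text
(no output)
```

View pics/w15.png

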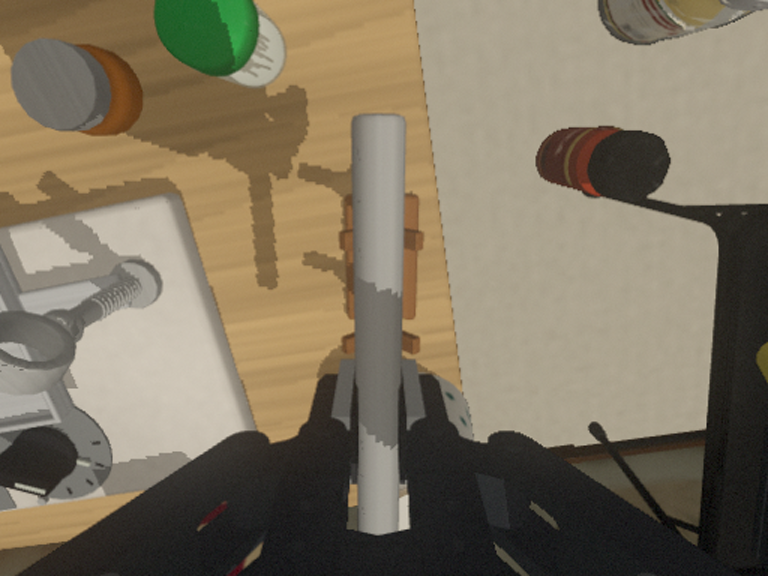

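View pics/s15.png

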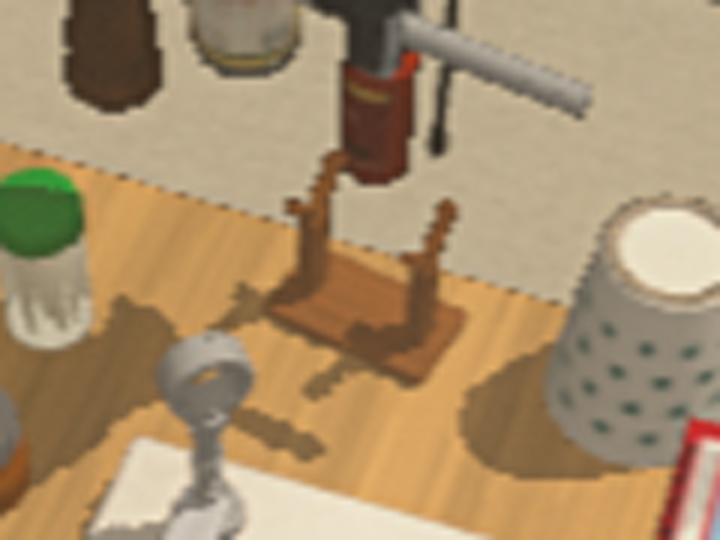

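Call:
step_arm --rows '[[[0, 0.001, -0.03, 0, 0, 0], [0, 0.001, -0.06, 0, 0, 0], [0, 0.001, -0.085, 0, 0, 0], [0, 0.001, -0.1, 0, 0, 0], [0, 0.001, -0.11, 0, 0, 0], [0, 0.001, -0.1175, 0, 0, 0], [0, 0.001, -0.1175, 0, 0, 0], [0, 0.001, -0.1175, 0, 0, 0]]]'

```text
time: 22.7
tool_pos: [0.6035, 0.2147, 0.0761]
ee_rot: [-1.575, 0.01, 1.404]
ft_force: [0.5, 0.4, 0.1]
grip_width: 0.0117
```

Call:
step_arm --rows '[[[0, 0, 0, 0, 0, 0], [0, 0, 0, 0, 0, 0], [0, 0, 0, 0, 0, 0], [0, 0, 0, 0, 0, 0], [0, 0, 0, 0, 0, 0], [0, 0, 0, 0, 0, 0], [0, 0, 0, 0, 0, 0], [0, 0, 0.03, 0, 0, 0], [0, 0, 0.06, 0, 0, 0], [0, 0, 0.1, 0, 0, 0], [0, 0, 0.13, 0, 0, 0], [0, 0, 0.13, 0, 0, 0]]]' --jaw 0

```text
time: 23.9
tool_pos: [0.6048, 0.2151, 0.2111]
ee_rot: [-1.582, 0.006, 1.404]
ft_force: [0.4, 0.4, -0.2]
grip_width: 0.0858
```

```bash
python3 - <<'E'
from h import *
np.set_printoptions(precision=4,suppress=True)
W=get_image("wrist"); save("w16",W,s=1.5)
S=get_image("scene"); save("s16",S,s=1.5)
T=get_image("top"); save("t16",T,s=1.5)
for p,n in((T,"top"),(S,"scene"),(W,"wrist")):
  for d in finder.masks_of("honey_a",p)[:3]:
    ys,xs=np.nonzero(d["mask"]); print(n,d["location"],round(d["confidence"],2),xs.min(),xs.max(),ys.min(),ys.max())
E
```

```text
top [233.6, 255.6] 0.82 225 246 245 265
top [279.9, 255.3] 0.77 271 291 247 266
top [328.8, 150.5] 0.52 326 331 146 160
scene [204.9, 165.4] 0.79 195 214 153 176
scene [187.0, 195.5] 0.77 177 195 186 208
scene [270.3, 143.0] 0.72 254 286 115 153
wrist [58.7, 58.4] 0.92 20 100 26 87
```

View pics/w16.png

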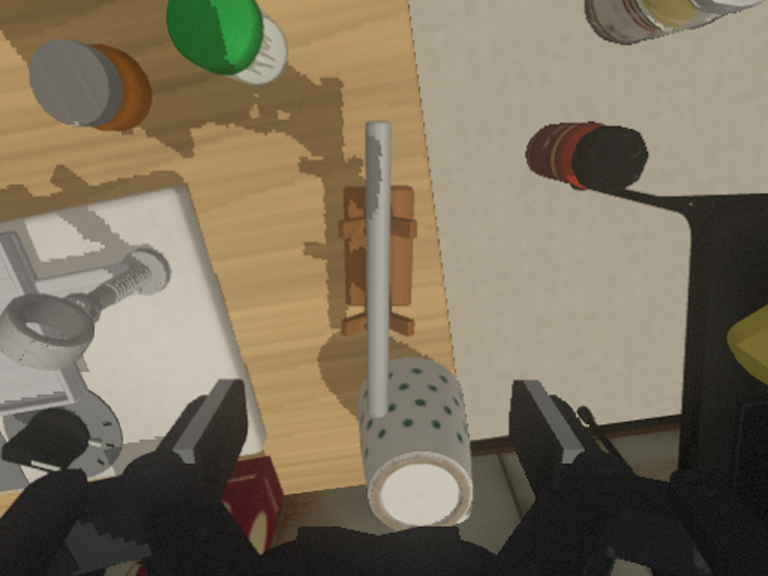

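View pics/s16.png

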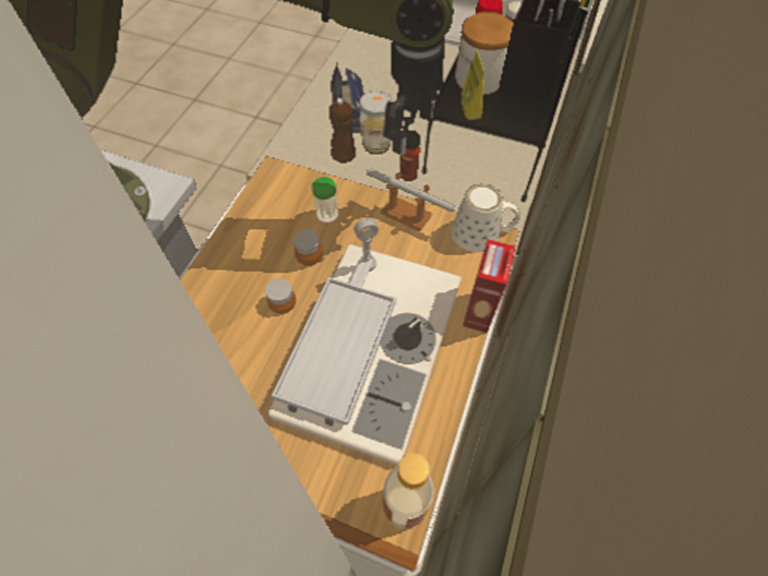

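View pics/t16.png

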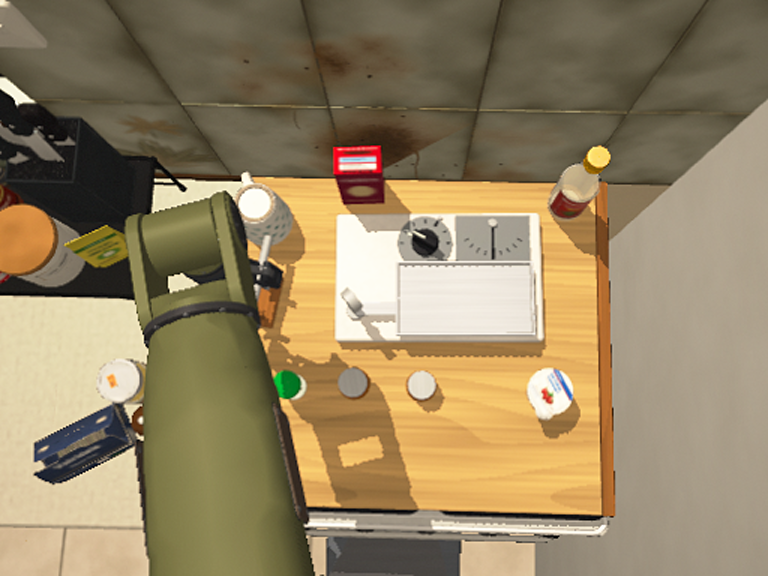

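Call:
step_arm --rows '[[[-0.01, -0.01, 0.03, 0, 0, -0.13], [-0.025, -0.03, 0.04, 0, 0, -0.27], [-0.04, -0.05, 0.04, 0, 0, -0.4], [-0.055, -0.07, 0.04, 0, 0, -0.54], [-0.07, -0.09, 0.04, 0, 0, -0.67], [-0.085, -0.11, 0.04, 0, 0, -0.81], [-0.1, -0.13, 0.04, 0, 0, -0.94], [-0.11, -0.15, 0.04, 0, 0, -1.08], [-0.12, -0.17, 0.04, 0, 0, -1.21], [-0.13, -0.185, 0.04, 0, 0, -1.35], [-0.14, -0.195, 0.04, 0, 0, -1.38], [-0.14, -0.195, 0.04, 0, 0, -1.38], [-0.14, -0.195, 0.04, 0, 0, -1.38]]]'

```text
time: 25.5
tool_pos: [0.4632, 0.0198, 0.2447]
ee_rot: [-1.573, 0.011, 0.027]
ft_force: [-0.3, 1.4, 0.3]
grip_width: 0.0858
```

```bash
python3 - <<'E'
from h import *
np.set_printoptions(precision=4,suppress=True)
W=get_image("wrist"); save("w17",W,s=1.5)
S=get_image("scene");save("s17",S,(165,140,245,220),8)
T=get_image("top");save("t17",T,(180,230,400,290),3)
for p,n in((T,"top"),(S,"scene"),(W,"wrist")):
  for d in finder.masks_of("honey_a",p)[:3]:
    ys,xs=np.nonzero(d["mask"]); print(n,d["location"],round(d["confidence"],2),xs.min(),xs.max(),ys.min(),ys.max())
E
```

```text
top [281.5, 257.6] 0.76 276 291 247 266
scene [184.6, 196.1] 0.91 177 196 186 208
scene [204.5, 164.3] 0.78 195 214 153 176
wrist [256.0, 134.4] 0.95 235 281 107 157
wrist [249.5, 221.5] 0.68 235 273 199 246
```

View pics/w17.png

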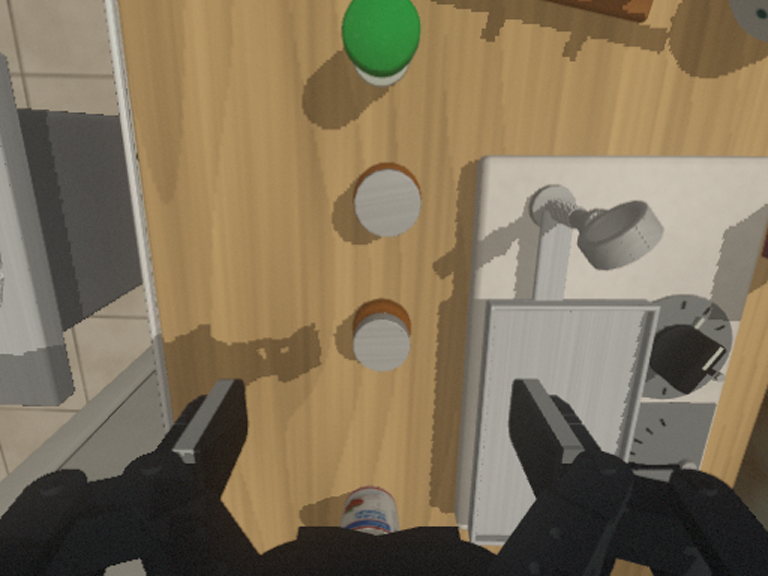

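View pics/s17.png

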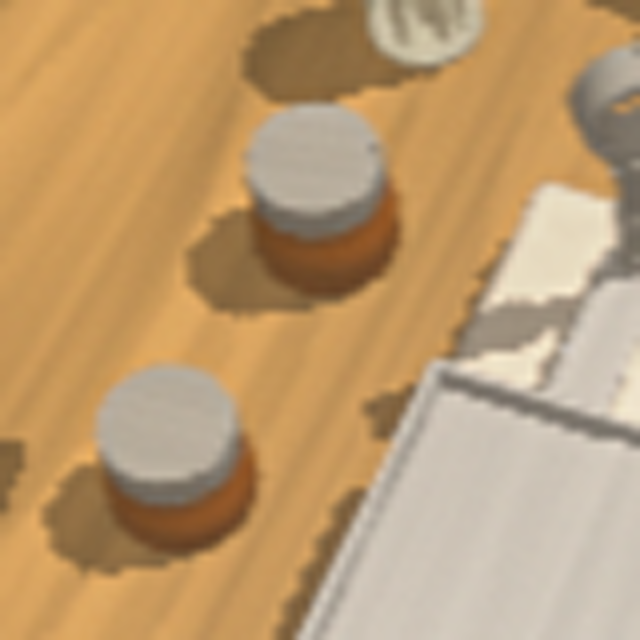

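```bash
python3 - <<'E'
from h import *
np.set_printoptions(precision=4,suppress=True)
W=get_image("wrist");S=get_image("scene");T=get_image("top")
w=lambda x,y:(W,)+c2p((x,y),(0,0),1.5); s=lambda x,y:(S,)+c2p((x,y),(165,140),8); t=lambda x,y:(T,)+c2p((x,y),(0,0),1.5)
print(tri([w(388,202),s(315,158),t(353,381)])); print(tri([w(382,342),s(168,425),t(421,384)]))
for c in [(388,202),(382,342)]:
  for z in(.060,.068): print(z,onz(*w(*c),z))
# diameters
print(onz(*w(355,202),.064)-onz(*w(421,202),.064),onz(*w(353,342),.064)-onz(*w(411,342),.064))
for c in [(490,304),(658,304)]: print(onz(*w(*c),.083))
t1=lambda *c:(T,)+c2p(c,(210,130),5)
save("t18",T,(255,165,370,235),6)
E
```

```text
(array([0.4685, 0.0566, 0.0673]), [np.float64(0.0025309333696481293), np.float64(0.0007920394315711627), np.float64(0.0030699681335484143)])
(array([ 0.4671, -0.0519,  0.0601]), [np.float64(0.0016310444511187707), np.float64(0.0010465299429180642), np.float64(0.002332215016438669)])
0.06 [0.4677 0.058  0.06  ]
0.068 [0.4676 0.0591 0.068 ]
0.06 [ 0.4665 -0.0502  0.06  ]
0.068 [ 0.4664 -0.0465  0.068 ]
[-0.0459 -0.0012  0.    ] [-0.0447 -0.0014 -0.    ]
[ 0.5413 -0.0079  0.083 ]
[ 0.6591 -0.0044  0.083 ]
```

View pics/t18.png

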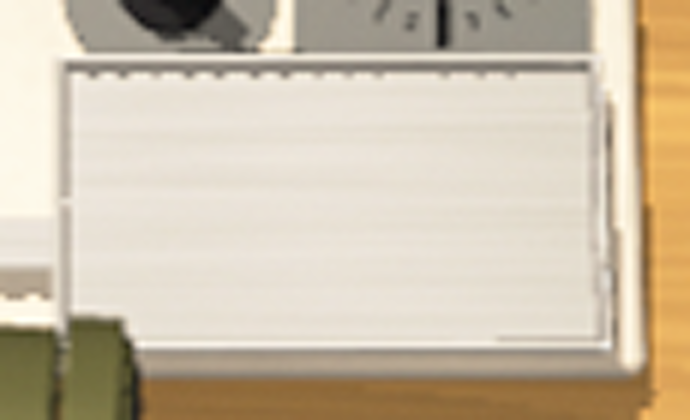

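```bash
python3 - <<'E'
from h import *
np.set_printoptions(precision=4,suppress=True)
T=get_image("top")
for c in [(65,58),(597,58),(613,348),(62,345)]: print(onz(T,*c2p(c,(255,165),6),.083))
E
```

```text
[ 0.6613 -0.0132  0.083 ]
[ 0.6662 -0.2261  0.083 ]
[ 0.5496 -0.2317  0.083 ]
[ 0.5454 -0.015   0.083 ]
```

Call:
step_arm --rows '[[[0.0048, 0.0377, -0.03, 0.002, -0.01, 0], [0.0048, 0.0377, -0.06, 0.002, -0.01, 0], [0.0048, 0.0377, -0.09, 0.002, -0.01, 0], [0.0048, 0.0377, -0.12, 0.002, -0.01, 0], [0.0048, 0.0377, -0.15, 0.002, -0.01, 0], [0.0048, 0.0377, -0.175, 0.002, -0.01, 0], [0.0048, 0.0377, -0.2, 0.002, -0.01, 0], [0.0048, 0.0377, -0.215, 0.002, -0.01, 0], [0.0048, 0.0377, -0.215, 0.002, -0.01, 0], [0.0048, 0.0377, -0.215, 0.002, -0.01, 0]]]'

```text
time: 27.0
tool_pos: [0.4682, 0.0574, 0.0301]
ee_rot: [-1.571, 0.001, 0.025]
ft_force: [0.6, -0.8, 0.7]
grip_width: 0.085
```

Call:
step_arm --rows '[[[0, 0, 0, 0, 0, 0], [0, 0, 0, 0, 0, 0], [0, 0, 0, 0, 0, 0], [0, 0, 0, 0, 0, 0], [0, 0, 0, 0, 0, 0], [0, 0, 0, 0, 0, 0], [0, 0, 0, 0, 0, 0], [0, 0, 0, 0, 0, 0]]]' --jaw 255

```text
time: 27.8
tool_pos: [0.4686, 0.0575, 0.0314]
ee_rot: [-1.571, -0.001, 0.025]
ft_force: [-5.6, 0.6, 14.2]
grip_width: 0.0481
```

Call:
step_arm --rows '[[[0, 0, 0.03, 0, 0, 0], [0, 0, 0.06, 0, 0, 0], [0, 0, 0.1, 0, 0, 0], [0, 0, 0.13, 0, 0, 0], [0, 0, 0.13, 0, 0, 0]]]'

```text
time: 28.3
tool_pos: [0.4702, 0.0575, 0.1656]
ee_rot: [-1.571, -0.008, 0.025]
ft_force: [0.7, -0.1, -1.4]
grip_width: 0.0479
```

```bash
python3 - <<'E'
from h import *
W=get_image("wrist"); save("w19",W,s=1.5)
S=get_image("scene");save("s19",S,(165,120,265,220),7)
E
```

```text
(no output)
```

View pics/w19.png

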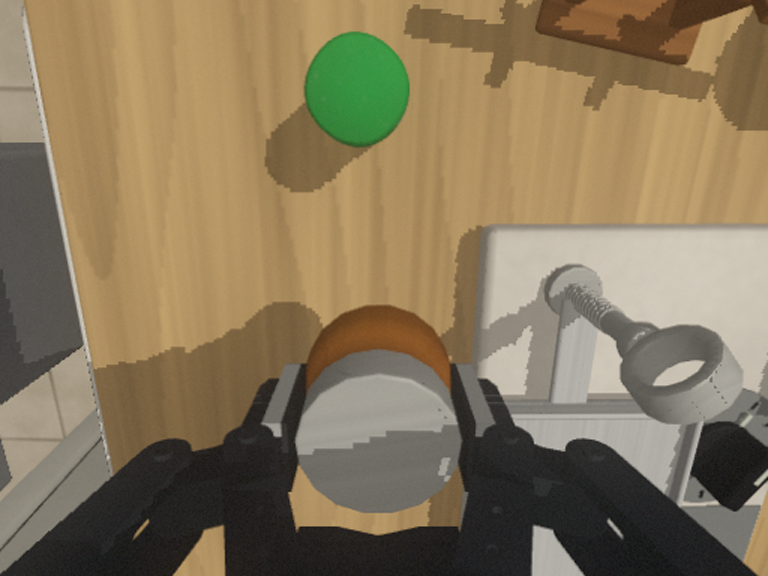

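View pics/s19.png

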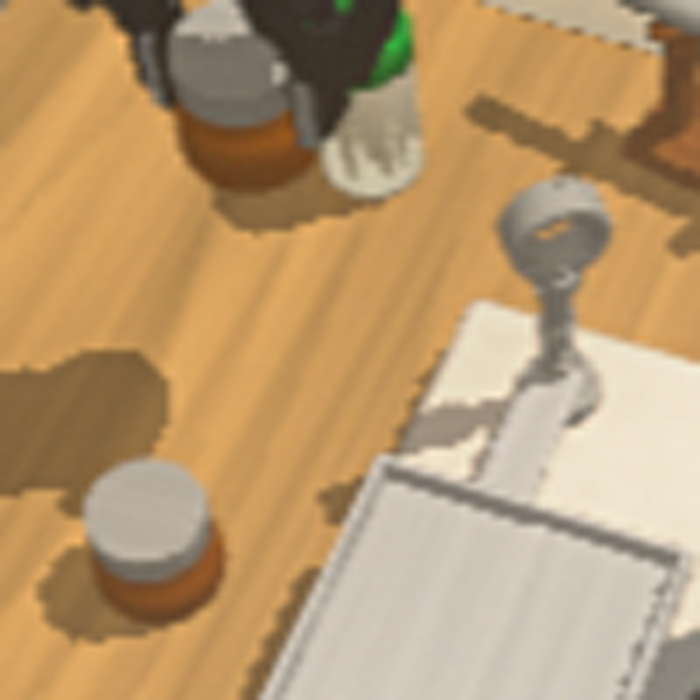

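Call:
step_arm --rows '[[[0.0, -0.03, 0.01, 0, 0.004, 0], [0.0, -0.065, 0.01, 0, 0.008, 0], [0.02, -0.1, 0.01, 0, 0.008, 0], [0.05, -0.125, 0.01, 0, 0.008, 0], [0.085, -0.1385, 0.01, 0, 0.008, 0], [0.115, -0.1385, 0.01, 0, 0.008, 0], [0.1336, -0.1385, 0.0, 0, 0.008, 0], [0.1336, -0.1385, -0.02, 0, 0.008, 0], [0.1336, -0.1385, -0.04, 0, 0.008, 0], [0.1336, -0.1385, -0.06, 0, 0.008, 0], [0.1336, -0.1385, -0.07, 0, 0.008, 0], [0.1336, -0.1385, -0.07, 0, 0.008, 0], [0.1336, -0.1385, -0.07, 0, 0.008, 0]]]'

```text
time: 29.7
tool_pos: [0.602, -0.081, 0.0911]
ee_rot: [-1.571, 0.007, 0.025]
ft_force: [0.0, 0.4, -1.0]
grip_width: 0.048
```

```bash
python3 - <<'E'
from h import *
W=get_image("wrist"); save("w20",W,s=1.5)
S=get_image("scene");save("s20",S,(165,170,285,290),6)
E
```

```text
(no output)
```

View pics/w20.png

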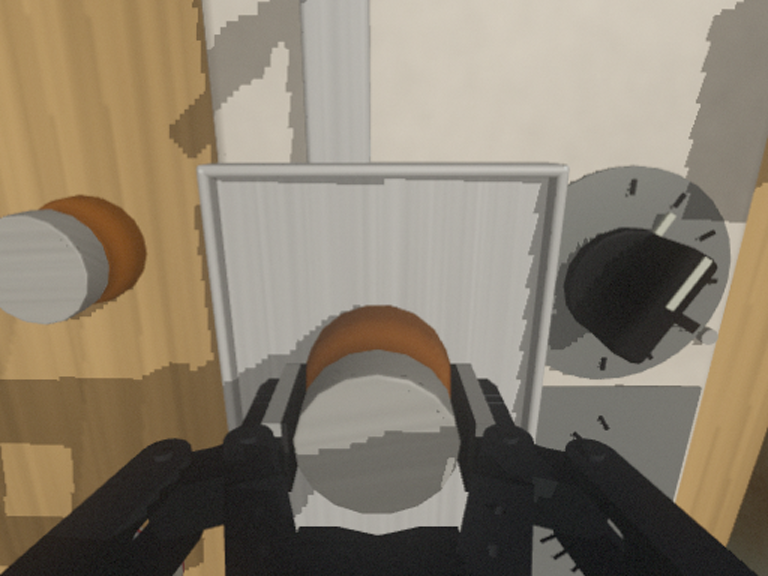

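View pics/s20.png

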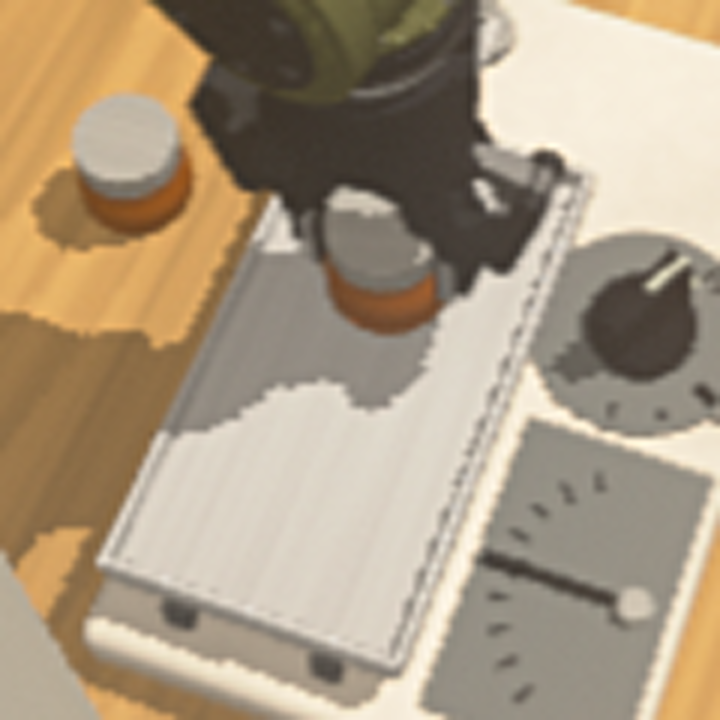

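Call:
step_arm --rows '[[[0, 0, -0.002, 0, 0, 0], [0, 0, -0.003, 0, 0, 0], [0, 0, -0.003, 0, 0, 0], [0, 0, -0.003, 0, 0, 0]]]'

```text
time: 30.2
tool_pos: [0.6023, -0.081, 0.0887]
ee_rot: [-1.571, 0.006, 0.025]
ft_force: [-0.4, 1.0, -1.1]
grip_width: 0.0482
```

Call:
step_arm --rows '[[[0, 0, -0.001, 0, 0, 0], [0, 0, -0.0015, 0, 0, 0], [0, 0, -0.002, 0, 0, 0], [0, 0, -0.002, 0, 0, 0]]]'

```text
time: 30.6
tool_pos: [0.6025, -0.081, 0.0882]
ee_rot: [-1.571, 0.005, 0.025]
ft_force: [-6.2, 1.1, 13.3]
grip_width: 0.0479
```

Call:
step_arm --rows '[[[0, 0, 0.0005, 0, 0, 0], [0, 0, 0.0005, 0, 0, 0], [0, 0, 0.0005, 0, 0, 0], [0, 0, 0.0005, 0, 0, 0], [0, 0, 0.0005, 0, 0, 0], [0, 0, 0.0005, 0, 0, 0], [0, 0, 0.025, 0, 0, 0], [0, 0, 0.06, 0, 0, 0], [0, 0, 0.1, 0, 0, 0], [-0.03, 0, 0.12, 0, 0, 0], [-0.06, 0.01, 0.12, 0, 0, 0], [-0.1, 0.02, 0.12, 0, 0, 0], [-0.135, 0.03, 0.12, 0, 0, 0], [-0.135, 0.03, 0.12, 0, 0, 0], [-0.135, 0.03, 0.12, 0, 0, 0]]]' --jaw 20

```text
time: 32.1
tool_pos: [0.4677, -0.051, 0.2088]
ee_rot: [-1.572, 0.004, 0.025]
ft_force: [-0.4, 0.5, 0.3]
grip_width: 0.0789
```

```bash
python3 - <<'E'
from h import *
np.set_printoptions(precision=4,suppress=True)
W=get_image("wrist"); save("w21",W,s=1.5)
S=get_image("scene");save("s21",S,(165,160,285,280),6)
d=finder.masks_of("honey_a",W)
for q in d: ys,xs=np.nonzero(q["mask"]); print(q["location"],q["confidence"],xs.min(),xs.max(),ys.min(),ys.max())
E
```

```text
[400.6, 228.7] 0.93 365 443 192 262
[247.3, 172.0] 0.57 228 273 148 201
```

View pics/w21.png

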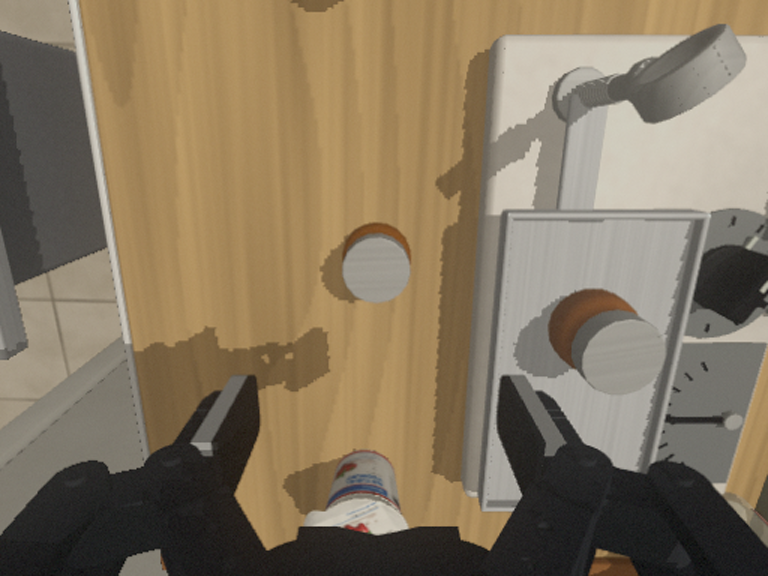

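View pics/s21.png

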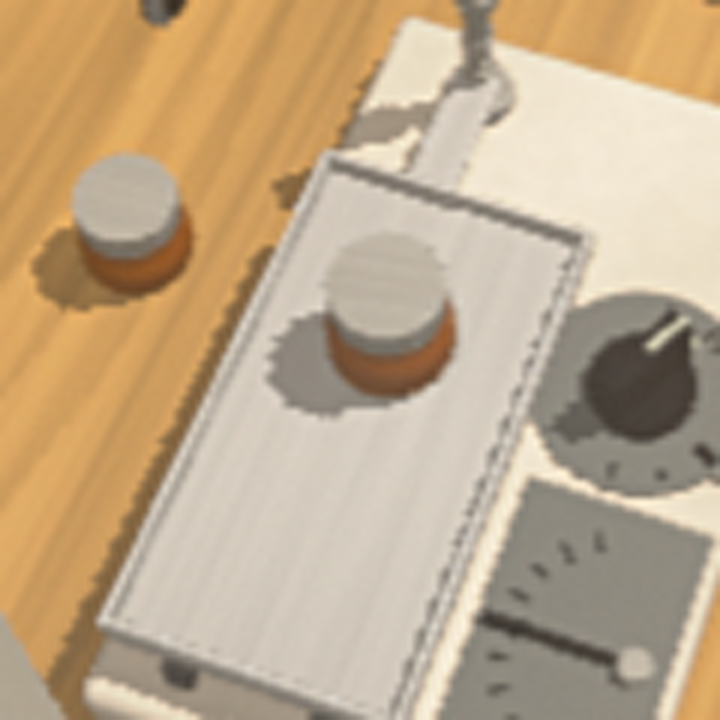

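```bash
python3 - <<'E'
from h import *
W=get_image("wrist");S=get_image("scene")
w=lambda x,y:(W,)+c2p((x,y),(0,0),1.5);s=lambda x,y:(S,)+c2p((x,y),(165,160),6)
print(onz(*w(376,268),.06),tri([w(376,268),s(126,199)]))
E
```

```text
[ 0.46655657 -0.05106751  0.06      ] (array([ 0.4664684 , -0.05108494,  0.06012487]), [np.float64(0.00010191809747460805), np.float64(0.00010191809747469865)])
```

Call:
step_arm --rows '[[[-0.001, 0, -0.035, 0, -0.004, 0], [-0.001, 0, -0.07, 0, -0.004, 0], [-0.001, 0, -0.105, 0, -0.004, 0], [-0.001, 0, -0.135, 0, -0.004, 0], [-0.001, 0, -0.16, 0, -0.004, 0], [-0.001, 0, -0.175, 0, -0.004, 0], [-0.001, 0, -0.184, 0, -0.004, 0], [-0.001, 0, -0.184, 0, -0.004, 0], [-0.001, 0, -0.184, 0, -0.004, 0]]]'

```text
time: 33.25
tool_pos: [0.4674, -0.0513, 0.0243]
ee_rot: [-1.571, 0.001, 0.025]
ft_force: [0.4, -0.3, 0.2]
grip_width: 0.0784
```

Call:
step_arm --rows '[[[0, 0, 0, 0, 0, 0], [0, 0, 0, 0, 0, 0], [0, 0, 0, 0, 0, 0], [0, 0, 0, 0, 0, 0], [0, 0, 0, 0, 0, 0], [0, 0, 0, 0, 0, 0], [0, 0, 0, 0, 0, 0], [0, 0, 0, 0, 0, 0]]]' --jaw 255

```text
time: 34.05
tool_pos: [0.4679, -0.0514, 0.0257]
ee_rot: [-1.572, -0.0, 0.025]
ft_force: [-5.5, 0.8, 15.9]
grip_width: 0.0461
```

Call:
step_arm --rows '[[[0, 0, 0.03, 0, 0, 0], [0, 0, 0.06, 0, 0, 0], [0, 0, 0.1, 0, 0, 0], [0, 0, 0.135, 0, 0, 0], [0, 0, 0.135, 0, 0, 0]]]'

```text
time: 34.55
tool_pos: [0.4697, -0.0517, 0.1654]
ee_rot: [-1.573, -0.008, 0.025]
ft_force: [-0.2, 0.3, -2.4]
grip_width: 0.0465
```

```bash
python3 - <<'E'
from h import *
W=get_image("wrist"); save("w22",W,s=1.5)
T=get_image("top"); save("t22",T,s=1.5)
E
```

```text
(no output)
```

View pics/w22.png

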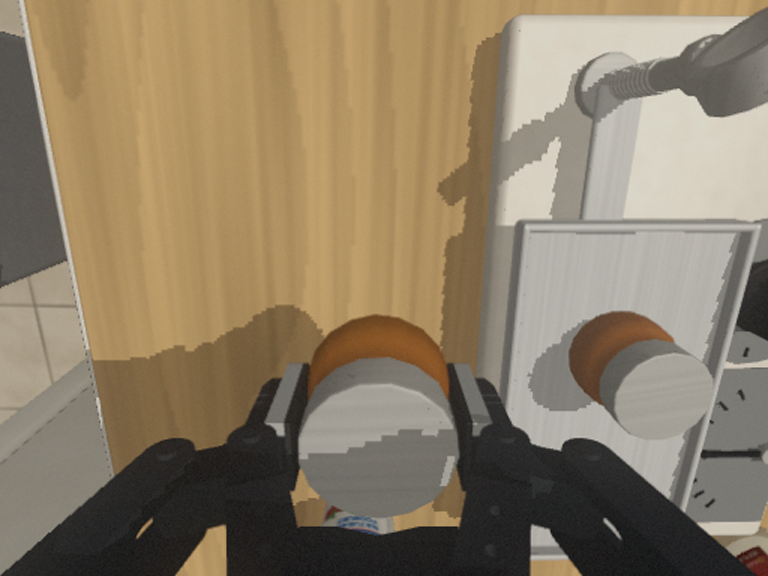

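View pics/t22.png

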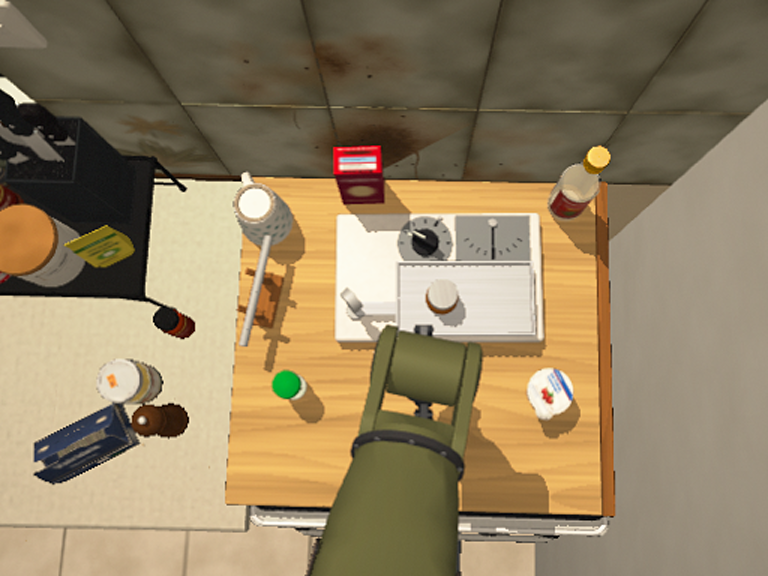

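Call:
step_arm --rows '[[[0.0, -0.03, 0.01, 0, 0.004, 0], [0.0, -0.065, 0.01, 0, 0.008, 0], [0.02, -0.095, 0.01, 0, 0.008, 0], [0.055, -0.105, 0.01, 0, 0.008, 0], [0.09, -0.105, 0.01, 0, 0.008, 0], [0.12, -0.105, 0.005, 0, 0.008, 0], [0.1365, -0.105, -0.01, 0, 0.008, 0], [0.1365, -0.105, -0.03, 0, 0.008, 0], [0.1365, -0.105, -0.05, 0, 0.008, 0], [0.1365, -0.105, -0.07, 0, 0.008, 0], [0.1365, -0.105, -0.079, 0, 0.008, 0], [0.1365, -0.105, -0.079, 0, 0.008, 0], [0.1365, -0.105, -0.079, 0, 0.008, 0]]]'

```text
time: 35.95
tool_pos: [0.6038, -0.1562, 0.0816]
ee_rot: [-1.571, 0.008, 0.025]
ft_force: [-6.2, 1.3, 10.9]
grip_width: 0.0463
```

```bash
python3 - <<'E'
from h import *
W=get_image("wrist"); save("w23",W,s=1.5)
E
```

```text
(no output)
```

View pics/w23.png

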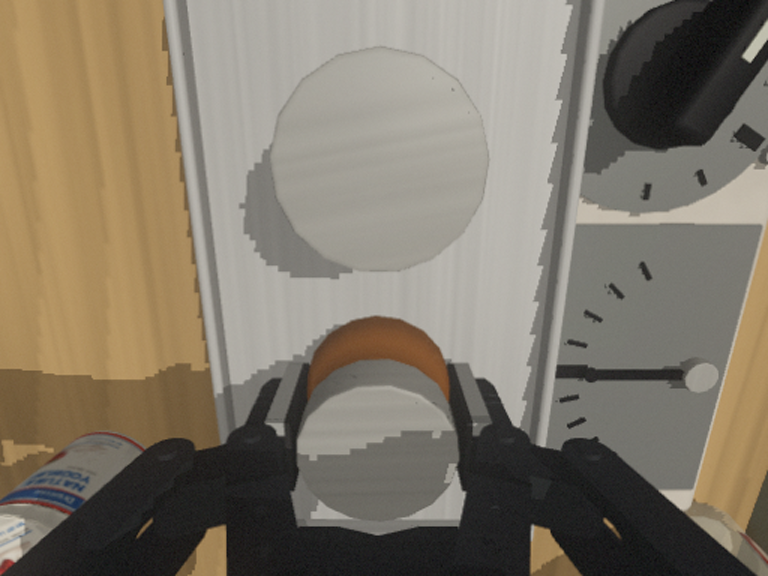

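Call:
step_arm --rows '[[[0, 0, 0.0005, 0, 0, 0], [0, 0, 0.0005, 0, 0, 0], [0, 0, 0.0005, 0, 0, 0], [0, 0, 0.0005, 0, 0, 0], [0, 0, 0.0005, 0, 0, 0], [0, 0, 0.0005, 0, 0, 0], [0, 0, 0.025, 0, 0, 0], [0, 0, 0.06, 0, 0, 0], [0, 0, 0.1, 0, 0, 0], [0, 0.02, 0.13, 0, -0.008, 0], [0.02, 0.04, 0.13, 0, -0.008, 0], [0.04, 0.06, 0.13, 0, -0.008, 0], [0.05, 0.06, 0.13, 0, -0.008, 0], [0.05, 0.06, 0.13, 0, -0.008, 0]]]' --jaw 20

```text
time: 37.4
tool_pos: [0.6544, -0.0956, 0.2111]
ee_rot: [-1.571, 0.0, 0.026]
ft_force: [0.3, 0.2, 0.1]
grip_width: 0.0788
```

```bash
python3 - <<'E'
from h import *
W=get_image("wrist"); save("w24",W,s=1.5)
T=get_image("top"); save("t24",T,s=1.5)
S=get_image("scene"); save("s24",S,(165,140,325,300),5)
E
```

```text
(no output)
```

View pics/w24.png

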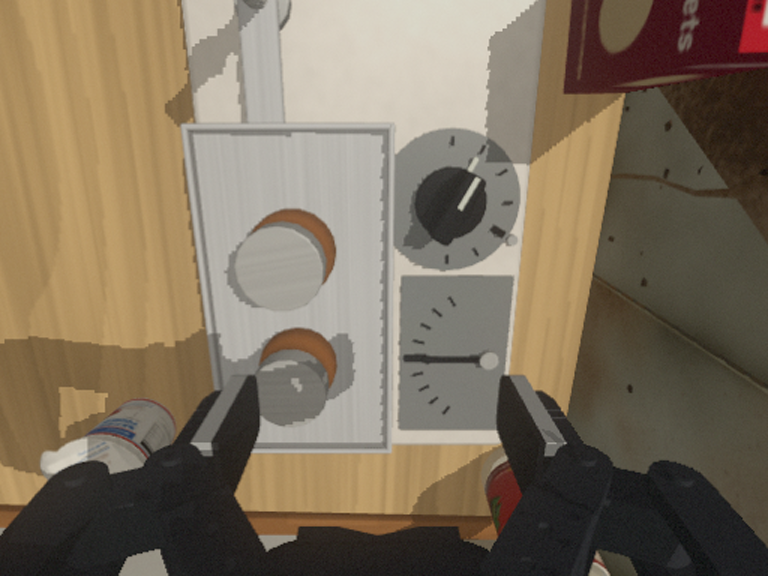

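View pics/s24.png

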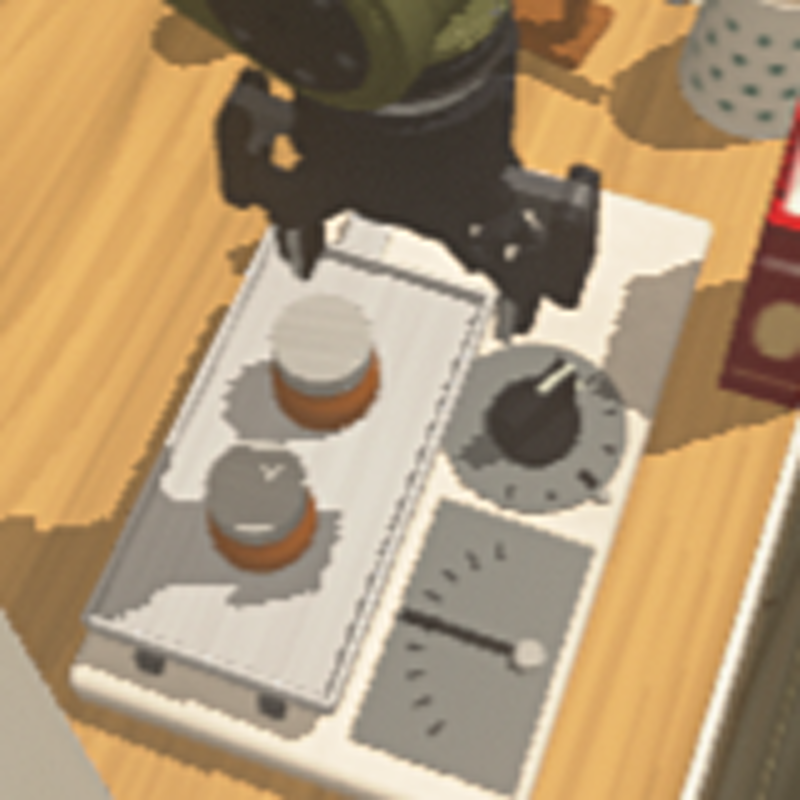

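```bash
python3 - <<'E'
from h import *
W=get_image("wrist");T=get_image("top")
save("w25",W,(250,75,360,190),6)
w=lambda x,y,z:onz(W,*c2p((x,y),(0,0),1.5),z)
print("axis",w(456,199,.052)); a,b=w(461,209,.087),w(479,178,.087);print(a,b)
d=b-a;print("theta",np.pi/2+.0246-np.arctan2(d[1],d[0]))
print("stud",w(503,234,.052))
save("t25",T,(260,140,310,185),12)
E
```

```text
axis [ 0.70326067 -0.05185191  0.052     ]
[ 0.70063822 -0.05318476  0.087     ] [ 0.70941525 -0.03547455  0.087     ]
theta 0.4847148044854166
stud [ 0.73634261 -0.07406424  0.052     ]
```

View pics/w25.png

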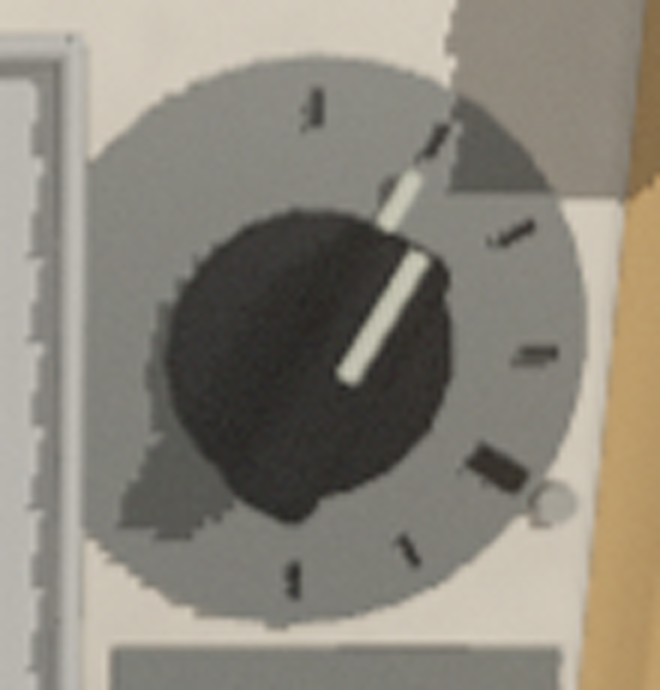

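Call:
step_arm --rows '[[[0.015, 0.012, -0.01, 0, 0, -0.12], [0.03, 0.025, -0.03, 0, 0, -0.24], [0.042, 0.037, -0.05, 0, 0, -0.36], [0.0471, 0.0421, -0.06, 0, 0, -0.486], [0.0471, 0.0421, -0.06, 0, 0, -0.486], [0.0471, 0.0421, -0.06, 0, 0, -0.486], [0.0471, 0.0421, -0.06, 0, 0, -0.486]]]' --jaw 150

```text
time: 38.35
tool_pos: [0.7005, -0.0553, 0.1531]
ee_rot: [-1.571, -0.001, -0.46]
ft_force: [-0.6, -0.2, 0.8]
grip_width: 0.0353
```

```bash
python3 - <<'E'
from h import *
W=get_image("wrist"); save("w26",W,s=1.5)
S=get_image("scene"); save("s26",S,(225,170,315,260),8)
print(arm.get_obs()["joints"])
E
```

```text
[-1.30456410e-01  7.09205505e-01  1.09986875e+00 -6.47905665e-04
  1.33133561e+00  3.30602386e-01]
```

View pics/w26.png

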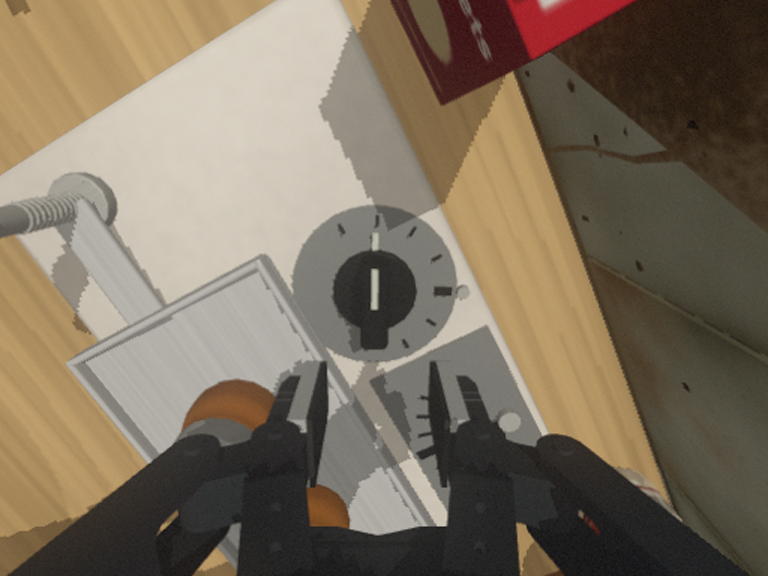

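View pics/s26.png

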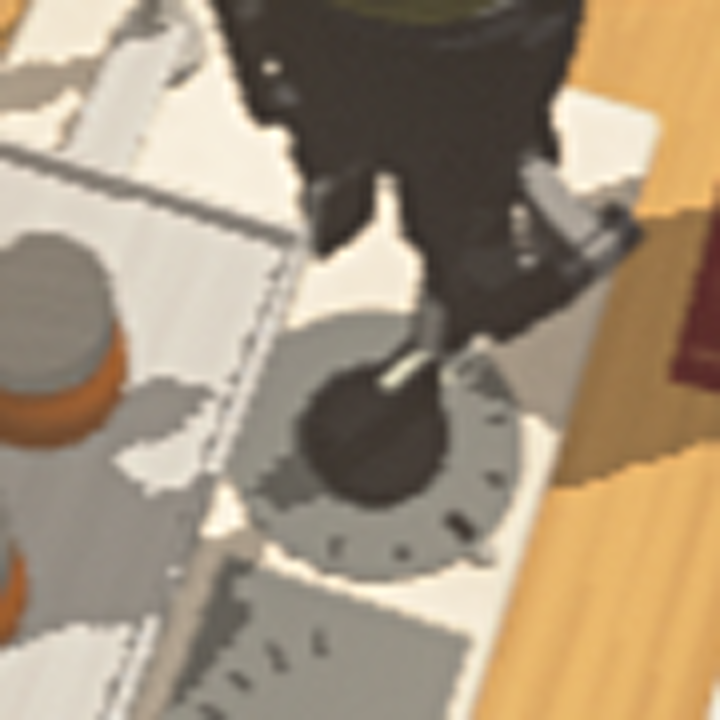

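```bash
python3 - <<'E'
from h import *
W=get_image("wrist");o=arm.get_obs();P=o["tool_pos"];y=o["ee_rot"][2];tx=np.array([np.cos(y),np.sin(y)])
g=cv2.cvtColor(W["color"],cv2.COLOR_RGB2GRAY);save("w27",W,(190,130,310,250),6)
for r in (184,190,196,202):
    c=np.arange(240,262);w=np.clip(g[r,240:262].astype(float)-110,0,None);u=(c*w).sum()/w.sum()
    X=onz(W,u,r,.087);print(r,u,X,"lat",(X[:2]-P[:2])@tx)
for c in [(374,283)]: X=onz(W,*c2p(c,(0,0),1.5),.052);print("disc",X,(X[:2]-P[:2])@tx)
# midline of fingers inner edges
print(P)
E
```

```text
184 249.45283018867926 [ 0.70800764 -0.03715099  0.087     ] lat -0.0012489798268435798
190 249.45419847328245 [ 0.70601055 -0.0411522   0.087     ] lat -0.0012566143874629672
196 249.46212121212122 [ 0.7039914  -0.04520813  0.087     ] lat -0.0012596499478941306
202 249.34426229508196 [ 0.70186394 -0.04927735  0.087     ] lat -0.0013537614566185867
disc [ 0.70116944 -0.04985415  0.052     ] -0.001718978800873337
[ 0.7004939  -0.05507579  0.15273162]
```

View pics/w27.png

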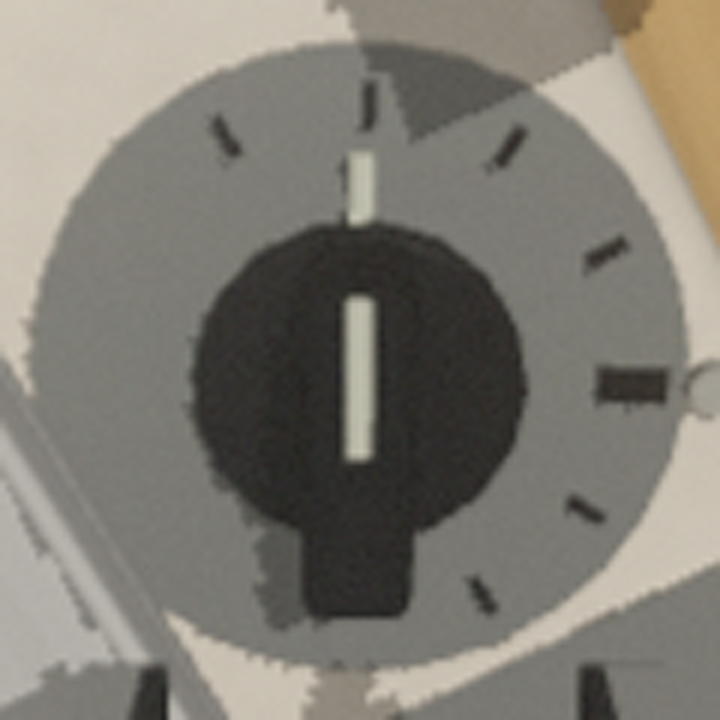

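Call:
step_arm --rows '[[[-0.0005, 0.0019, -0.02, 0, 0, 0], [-0.0005, 0.0019, -0.04, 0, 0, 0], [-0.0005, 0.0019, -0.06, 0, 0, 0], [-0.0005, 0.0019, -0.075, 0, 0, 0], [-0.0005, 0.0019, -0.087, 0, 0, 0], [-0.0005, 0.0019, -0.087, 0, 0, 0], [-0.0005, 0.0019, -0.087, 0, 0, 0]]]'

```text
time: 39.2
tool_pos: [0.7003, -0.0532, 0.0664]
ee_rot: [-1.571, -0.002, -0.461]
ft_force: [0.4, -0.6, 0.8]
grip_width: 0.0348
```

Call:
step_arm --rows '[[[0, 0, 0, 0, 0, 0], [0, 0, 0, 0, 0, 0], [0, 0, 0, 0, 0, 0], [0, 0, 0, 0, 0, 0], [0, 0, 0, 0, 0, 0]]]' --jaw 255

```text
time: 39.7
tool_pos: [0.7, -0.053, 0.068]
ee_rot: [-1.571, -0.001, -0.461]
ft_force: [-9.9, 1.8, 9.8]
grip_width: 0.013
```

Call:
step_arm --rows '[[[0, 0, 0, 0, 0, -0.1], [0, 0, 0, 0, 0, -0.2], [0, 0, 0, 0, 0, -0.3], [0, 0, 0, 0, 0, -0.4], [0, 0, 0, 0, 0, -0.5], [0, 0, 0, 0, 0, -0.6], [0, 0, 0, 0, 0, -0.7], [0, 0, 0, 0, 0, -0.8], [0, 0, 0, 0, 0, -0.9], [0, 0, 0, 0, 0, -1.0], [0, 0, 0, 0, 0, -1.1], [0, 0, 0, 0, 0, -1.2], [0, 0, 0, 0, 0, -1.3], [0, 0, 0, 0, 0, -1.4], [0, 0, 0, 0, 0, -1.5], [0, 0, 0, 0, 0, -1.6], [0, 0, 0, 0, 0, -1.61], [0, 0, 0, 0, 0, -1.61]]]'

```text
time: 41.5
tool_pos: [0.6998, -0.0531, 0.0681]
ee_rot: [-1.571, -0.002, -2.069]
ft_force: [-3.7, -0.8, -1.9]
grip_width: 0.0126
```

```bash
python3 - <<'E'
from h import *
W=get_image("wrist"); save("w28",W,s=1.5)
S=get_image("scene"); save("s28",S,(225,170,315,260),8)
print(arm.get_obs()["joints"])
E
```

```text
[-1.27457740e-01  7.92010712e-01  1.16464478e+00 -1.55460542e-03
  1.18600490e+00  1.94186842e+00]
```

View pics/w28.png

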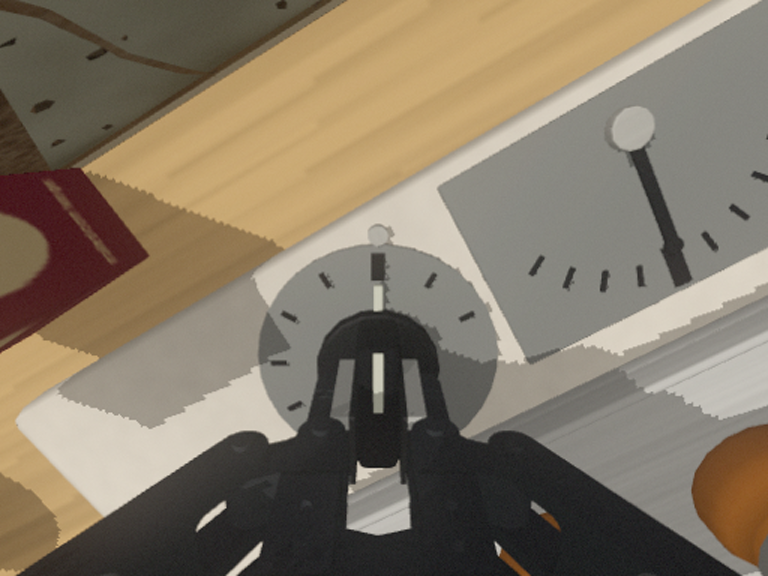

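View pics/s28.png

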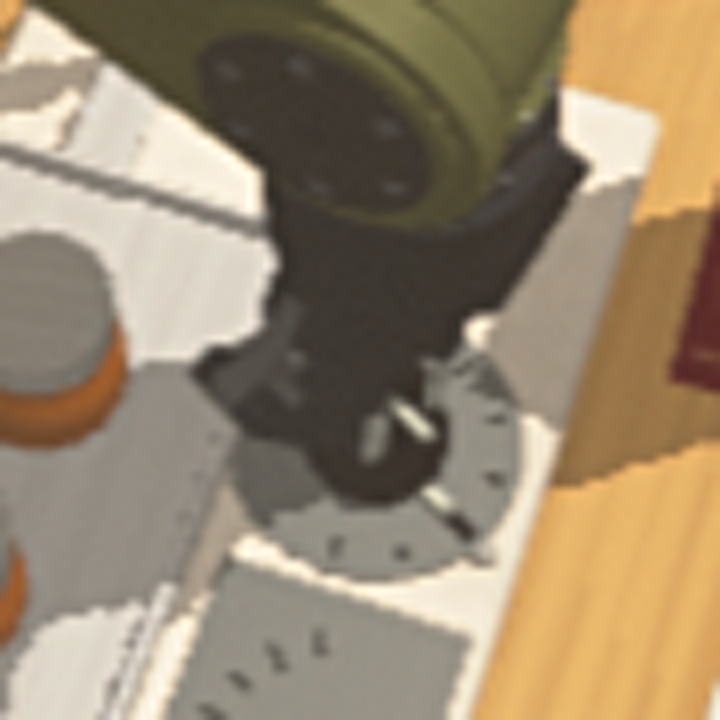

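Call:
step_arm --rows '[[[0, 0, 0, 0, 0, 0], [0, 0, 0, 0, 0, 0], [0, 0, 0, 0, 0, 0], [0, 0, 0, 0, 0, 0], [0, 0, 0, 0, 0, 0], [0, 0, 0.02, 0, 0, 0], [0, 0, 0.05, 0, 0, 0], [0, 0, 0.09, 0, 0, 0], [0, 0, 0.13, 0, 0, 0], [0, 0, 0.17, 0, 0, 0], [-0.04, 0, 0.2, 0, 0, 0], [-0.08, 0, 0.22, 0, 0, 0], [-0.12, 0, 0.22, 0, 0, 0], [-0.16, 0, 0.22, 0, 0, 0], [-0.2, 0, 0.22, 0, 0, 0], [-0.24, 0.02, 0.22, 0, 0, 0], [-0.24, 0.04, 0.22, 0, 0, 0], [-0.24, 0.04, 0.22, 0, 0, 0]]]' --jaw 150

```text
time: 43.4
tool_pos: [0.4592, -0.0118, 0.2889]
ee_rot: [-1.57, -0.001, -2.067]
ft_force: [-0.7, -0.1, -0.9]
grip_width: 0.0353
```

```bash
python3 n.py; python3 - <<'E'
from h import *
W=get_image("wrist"); save("w29",W,s=1.5)
S=get_image("scene"); save("s29",S,(165,100,325,300),4)
T=get_image("top"); save("t29",T,(140,110,400,290),3)
E
```

```text
top slope 0.018081261585483878 mark res -0.0003768365595528585
scene slope 0.01791964261820502 mark res -0.00043212554717082335
```

View pics/s29.png

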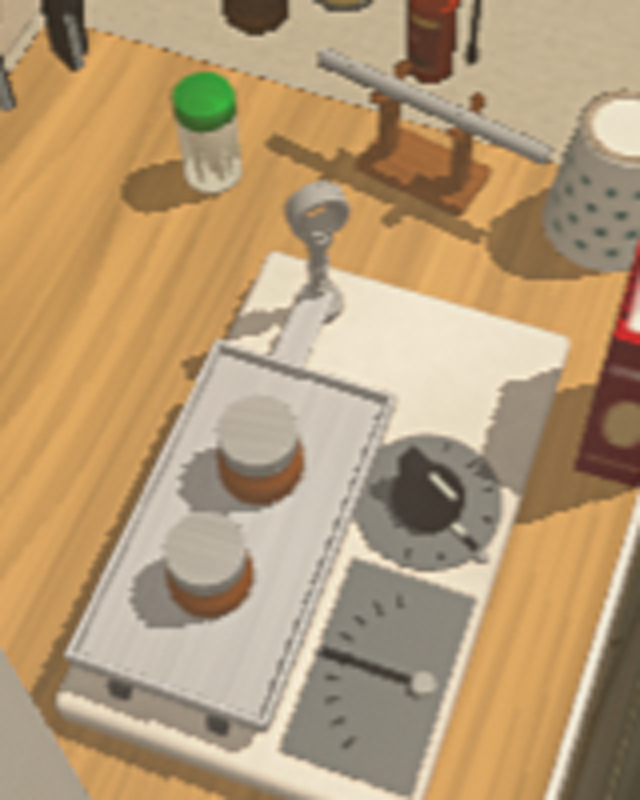

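View pics/t29.png

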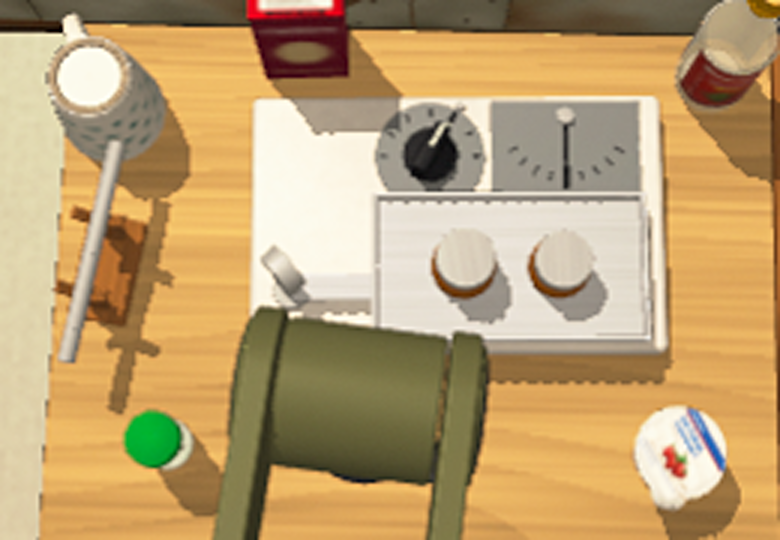

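View pics/w29.png

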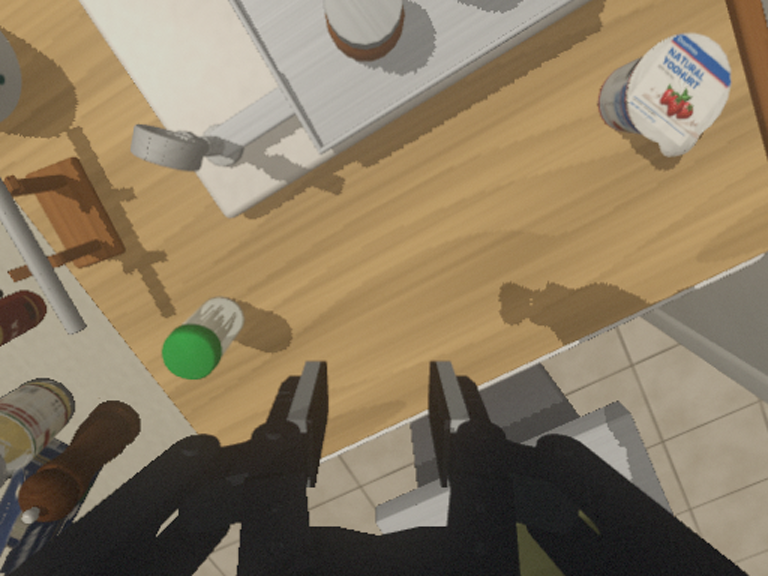

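```bash
python3 -c "
from rig import order
print(order.close_job())"
```

```text
the job is handed in; nothing more can be done
None
```

I levelled the plate by turning the screw eye with the rod, in two strokes with a re-insertion between them. Then I put the rod back on its rest, stood the honey jars on the plate, and turned the heat dial to the mark with the stud. The job was handed in at about 44 s on the robot's clock.

- **Level:** the needle stands on the broad mark in both the top and scene views. The readings differ by about 0.01 rad, probably a touch past the mark; I left it there.
- **Jars:** I found two honey jars, and no third one in any view. Both stand upright inside the plate rim in the last pictures. For the first jar the measured height suggested honey_a, while the finger opening suggested honey_b; that does not affect the placing.
- **Dial:** the pointer is in line with the broad mark and its stud in the wrist picture. I saw the same after letting go, in the scene and top views.
- **Rest of the scene:** the rod lies in both notches of its rest. The yoghurt pot, toothpick jar, oats box and mug look unmoved, and I saw no jar knocked aside during the run. The highest force in any reading at the end of a move was about 17 N, and the arm was clear of everything when I handed in.

No last check failed.

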